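# Set the banding jig's end stop and bring the gift tin up to it

### The job

Get the gift tin ready for a paper band round its middle, by pushing only: gently push the banding jig's end stop along its rail until it clicks down into the middle one of the three notches and stays there. Then push the tin, flat on the board, back square against the long fence and along it until its end rests against the stop, without knocking the stop out of its notch. Do not pinch or lift anything, leave the things round the jig where they are, and finish clear of everything.

Things in the scene. Friction and masses are not known exactly. Their poses are not given: they have to be found in the camera images.
- jig: Fixed jig: white board 134 (x) by 300 (y) mm, top 18 mm above the table. Origin on the table at the board's mid length; y runs along the board from the stop's end to the tin's end, x from the open front edge (x = -63 mm) to the aluminium fence at the back, whose front face is at x = +40 mm, 20 mm high. A band groove 40 mm wide, 5 mm deep crosses the board at y = 0; the tin slides over it.
- stop (a joint): Slide of the end stop, m: 0 at the rail's outer end, growing in the jig's +y, to 0.078. A spring roller drops into the outer notch at 0.026, middle 0.050, inner 0.070; within about 4 mm it pulls itself in and the black knob sinks 3 mm. Between notches it drags with 2 N and stays put; leaving a notch takes 8 to 13 N, and the push falls to nothing as it drops in. Starts at 0 to 0.040.
- stop_back (a point): Point on the outer (-y) flat face of the stop plate, 18 mm above the board, where a finger can push it towards the tin. The aluminium plate crosses the board: 12 mm thick in y, jig x = -40 to +38 mm, 2 to 34 mm above the board. At the fence it joins a carriage (jig x = 34 to 71 mm) that reaches 12 mm farther to -y and, with its knob, about 55 mm above the board.
- stop_face (a point): Point on the inner (+y) flat face of the stop plate, where the tin comes to rest; 12 mm from stop_back, 18 mm above the board. At joint value q the face is at jig y = q - 0.105 m; in the middle notch at y = -55 mm.
- tin: Closed green gift tin, 72 (x) by 110 (y) by 37 mm, 0.2 kg, drags with 1 to 3 N, on the board's +y end, about 10 to 25 mm off the fence, a bit askew. Origin at the centre of its underside, y along its length, +x to the fence. Front of lid at x = -37, body back at x = +33 (meets the fence), lid ends at y = -55 and +55 mm; lid rim 26 to 37 mm high. Home: origin at jig x = 7, y = 0, z = 18 mm.
- carton: Bystander: standing wine-red folding carton, 44 by 66 by 96 mm, right of the jig; origin under its centre.
- spool: Bystander: spool of gold ribbon lying flat, 66 mm across, 26 mm high, behind the left end of the jig; origin under its centre.
- jar: Bystander: glass jar of brown spread with a black lid, 68 mm across, 66 mm high, behind the jig; origin under its centre.
- notch_middle (a point): Mouth of the middle notch of the steel strip on top of the fence (the stop's rail), 27 mm above the board, at jig x = 53, y = -67 mm. The notches are V grooves across the strip, 9 mm wide and 4.5 mm deep; the outer one is at y = -91 mm, the inner one at y = -47 mm.

How it is judged:
By the outcome, as a careful person would: the job done as asked, in the order asked, and still so for the second after the job is handed in, with the robot touching nothing.
It also fails if it takes over 72 s, if anything falls off the work surface, if the arm or the gripper's body presses on something with over 40 N, if the wrist force passes 120 N, or if a joint passes its speed limit or range.

### The arm

A 7-joint arm with a two-finger parallel gripper is mounted at the origin on a cart in front of the work surface, level with it; the furniture and walls round the work are solid. World frame = base frame: x ahead of the robot, y to its left, z up, the work surface at z = 0. Lengths are in mm, angles in rad, forces in N, time in s.
With the tool pointing down it reaches from about 350 to 900 mm from the base axis. Payload 8.1 kg.
Tool frame: the origin (TCP) lies at the very end of the fingers, on their centre line; the grasp point (between the pads) lies 19 mm behind it; z points along the fingers, y is the direction in which the jaws open and shut (so a half turn about z gives the same grasp; the last joint's range is limited). The gripper opens to 85 mm and grips with 20 to 120 N. Pads are 22 mm wide; open, the fingers measure 114 mm over their backs; the gripper's body (76 mm by 85 mm) begins 54 mm behind the grasp point. The pads swing forward as they close: fully open they stand 13 mm farther back than shut.
Start: joints at [-1.32, 0.434, 0.025, 1.573, -0.012, 1.134, -0.075], TCP at [216.568, 586.293, 231.323] pointing down, gripper open.
Joint ranges: [-2.62, 2.62], [-0.44, 2.09], [-1.27, 1.32], [0.08, 2.57], [-1.32, 4.46], [0.12, 2], [-2.74, 2.74]. Speed limits (rad/s): [2.22, 2.22, 3.01, 3.01, 3.14, 3.14, 3.14].

### API

Orientations are given as a unit quaternion [x, y, z, w].
In Python, from cell import manip gives the robot as it stands.
- The arm moves only by the tool send_rows, never from a script. Its argument "moves" is a list that holds one entry, the list of rows, each a list of 7 numbers: the turn, a rotation vector about the tool's x, y, z in rad, then the shift along the tool's x, y, z in cm, then the closure, from 0 (fully open) to 1 (shut). In form: [[[ax, ay, az, tx, ty, tz, gripper], ...]]. A call has 1 to 10 rows; each row shifts and turns the commanded pose from where the row before left it, along the tool's axes as they then stand; what a row does not reach is not made up. A row lasts 1/12 s, in which the tool goes at most 41.7 mm and 7.16 degrees, less where a joint would pass 70% of its speed; a pose out of reach is approached as far as the arm can. A call is refused whole if a number of a shift passes 4.17 or a number of a turn 0.125, either way. A call with a gripper value outside its range is refused whole. The fingers move at their own pace and stop on an object; "newtons" is the grip in N (left out, the last holds). Time passes only in rows, so rows that do not move let the fingers close. It gives the time, the measured TCP pose, the force and the opening at its end, in the units of the state.
- manip.state(): the state, without advancing time (a new reading comes with each control period).
- manip.get_image(name): name is "side" or "top"; returns a dict with "img" (420x560x3 uint8, red, green, blue), "mtx" (3x3 intrinsics, pixels), "dist" ([k1, k2, p1, p2, k3] as OpenCV has them; the pictures are not rectified), "view" (4x4, takes a point from world to camera coordinates). Camera axes: x right, y up, looking along -z (the intrinsics and any distortion apply to the point x, -y, -z); pixel columns grow to the right and rows downward; lengths in mm; the calibration is good to about 2 mm. A picture is of the moment at which its call begins. There is no depth.
- manip.sign_off(): hands the job in, once; it reports no verdict.
The state is a dict: "t": time; "q": joint angles; "joint_vel": joint speeds; "joint_torque": joint torques, N m; "tool_pos": TCP position; "tcp_rot": TCP orientation; "ft_force": force on the tool from outside, world axes, zero at the start; "torque": the same for the moment, N m; "gripper_width": finger opening in mm.
Only numpy, scipy, OpenCV 4.12 (cv2) and the standard library are available. Lean on these libraries where they do the work, as an engineer would, in place of code of your own. Each camera call takes 0.05 s, during which the arm holds its last target.

## Working session

There is one attempt and no reset: what is moved stays moved. The work goes in short steps, Python scripts to look and compute and a tool call to move; the robot and the scene stay as the last step left them, time stands still between calls to the robot, and variables do not carry over. Pictures are saved under pics/ and viewed, and the job is handed in when it is done.

Besides the shell and the picture viewer there is one more tool, called after "Emit:" as name([rows], argument=value, ...), one row to a line, values as JSON. send_rows: Moves the arm, as the interface text tells. Its arguments: {"type":"object","properties":{"moves":{"type":"array","items":{"type":"array","items":{"type":"array","items":{"type":"number"}}}},"newtons":{"type":"number"}},"required":["moves"]}

```bash
ls; mkdir -p pics; python3 - <<'E'
from cell import manip
import cv2
s=manip.state()
for k in s: print(k,s[k])
for n in ("side","top"):
    d=manip.get_image(n); cv2.imwrite(f"pics/{n}0.png",d["img"][:,:,::-1]); print(n,d["mtx"],d["dist"],d["view"])
E
```

```text
pics
t 0.0
q [-1.31960448  0.43521879  0.02495831  1.57411741 -0.01159582  1.13398097
 -0.07508246]
joint_vel [ 8.33884369e-05  1.49826773e-03  8.88477881e-04 -3.36832232e-04
 -4.55405561e-04 -1.23670589e-03  1.39738333e-04]
joint_torque [ 4.48720793e-04 -6.70487452e+01  1.02500159e+00 -3.16206980e+01
  1.53060170e-02  1.25291361e-02  1.06458577e-05]
tool_pos [216.40596416 585.79459283 230.52054044]
tcp_rot [ 1.75993145e-01  9.84391075e-01 -7.86799186e-04 -6.90736363e-05]
ft_force [ 0.51081509 -0.15205233  0.1461102 ]
torque [-0.00746918  0.00873451 -0.06644727]
gripper_width 85.5092261433176
side [[390.51386585   0.         284.85262162]
 [  0.         390.51386585 212.17799863]
 [  0.           0.           1.        ]] [-0.0303916  0.         0.         0.         0.       ] [[ 9.14056806e-01 -4.05291182e-01 -1.54665248e-02 -6.67050202e+02]
 [ 1.92577737e-01  4.00129694e-01  8.95996676e-01 -8.03702910e+00]
 [-3.56950936e-01 -8.21970368e-01  4.43791329e-01 -9.87026787e+02]
 [ 0.00000000e+00  0.00000000e+00  0.00000000e+00  1.00000000e+00]]
top [[508.93466977   0.         287.96521743]
 [  0.         508.93466977 210.74937861]
 [  0.           0.           1.        ]] [-0.09231693  0.          0.          0.          0.        ] [[ 2.53939879e-02 -9.99660577e-01  5.82030803e-03 -4.14019559e+02]
 [ 9.96904321e-01  2.57564848e-02  7.42857938e-02 -5.68630848e+02]
 [-7.44104902e-02  3.91587767e-03  9.97220008e-01 -1.19160115e+03]
 [ 0.00000000e+00  0.00000000e+00  0.00000000e+00  1.00000000e+00]]
```

View pics/side0.png

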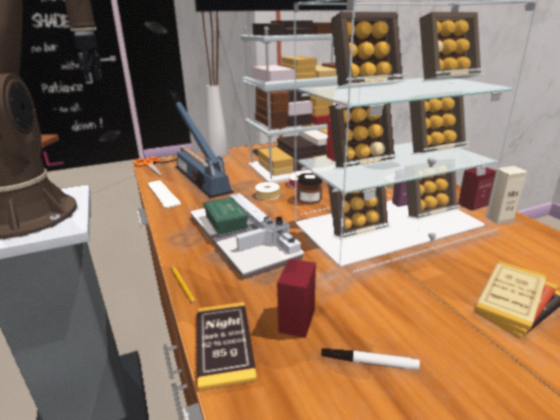

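View pics/top0.png

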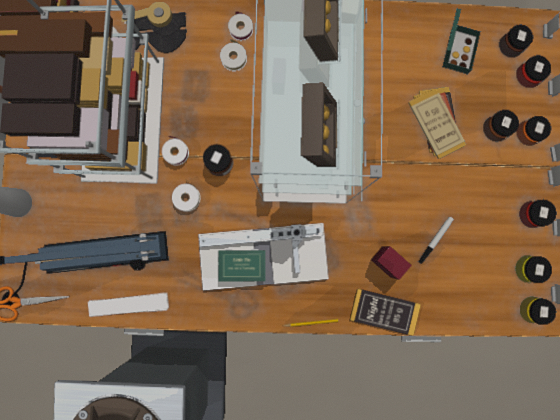

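The side view shows the tin at about (225,213) and the stop at about (265,237). The top view shows the jig at about (263,257), the tin at (241,265) and the stop plate at (296,258). I'll zoom in on both next.

```bash
cat > h.py <<'E'
import numpy as np,cv2
from cell import manip
def get(n):
    d=manip.get_image(n); return d
def cam(d):
    V=np.array(d["view"],float); F=np.diag([1,-1,-1.]); R=F@V[:3,:3]; t=F@V[:3,3]
    return R,t,np.array(d["mtx"]),np.array(d["dist"])
def proj(d,P):
    R,t,K,D=cam(d); p,_=cv2.projectPoints(np.array(P,float).reshape(-1,1,3),cv2.Rodrigues(R)[0],t,K,D); return p[:,0]
def ray(d,uv):
    R,t,K,D=cam(d); n=cv2.undistortPoints(np.array(uv,float).reshape(-1,1,2),K,D)[:,0]
    dirs=np.c_[n,np.ones(len(n))]@R; return -R.T@t,dirs
def onz(d,uv,z):
    C,r=ray(d,uv); z=np.broadcast_to(z,len(r)); return C+r*((z-C[2])/r[:,2])[:,None]
def crop(d,x0,y0,x1,y1,s,f):
    im=cv2.resize(d["img"][y0:y1,x0:x1,::-1],None,fx=s,fy=s,interpolation=cv2.INTER_CUBIC); 
    for k in range(0,x1-x0,10): cv2.line(im,(k*s,0),(k*s,6 if (x0+k)%50 else 16),(0,0,255),1)
    for k in range(0,y1-y0,10): cv2.line(im,(0,k*s),(6 if (y0+k)%50 else 16,k*s),(0,0,255),1)
    cv2.imwrite("pics/"+f,im)
E
python3 - <<'E'
from h import *
import pickle
d=get("top");e=get("side");pickle.dump((d,e),open("i0.pkl","wb"))
crop(d,190,210,340,300,5,"t1.png");crop(e,180,180,310,280,6,"s1.png")
E
```

```text
(no output)
```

View pics/t1.png

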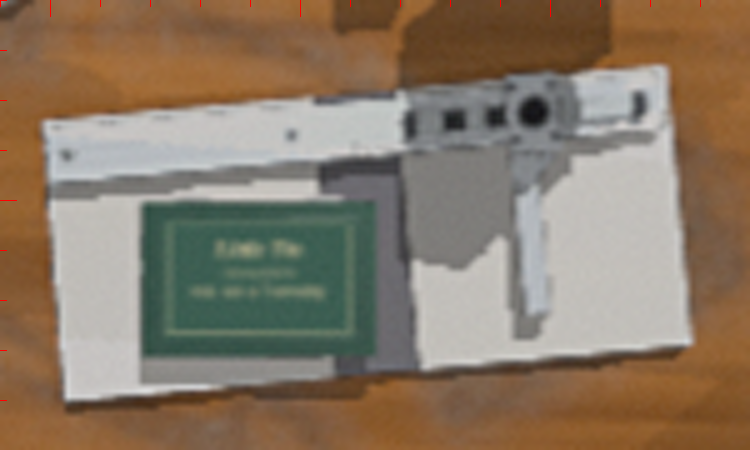

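View pics/s1.png

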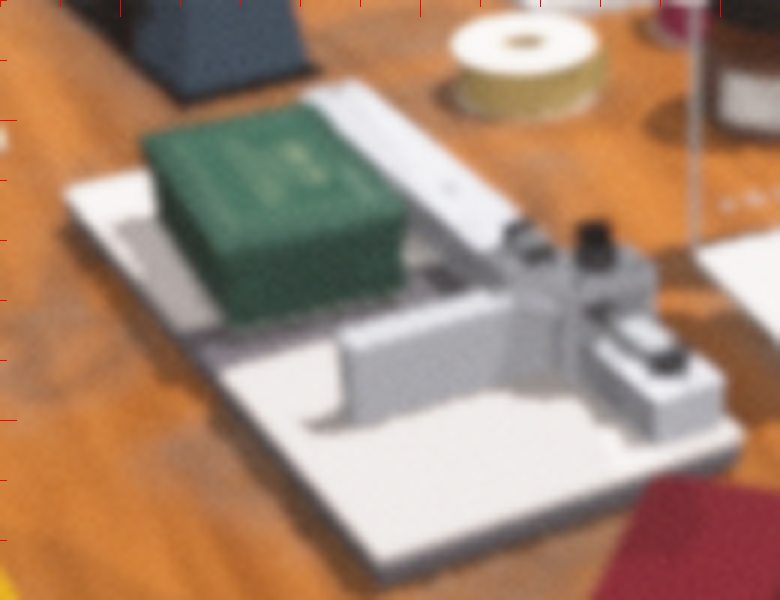

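```bash
python3 - <<'E'
from h import *
import pickle
d,e=pickle.load(open("i0.pkl","rb"))
c=lambda u,v,x0=190,y0=210,s=5:(x0+(u-s/2+.5)/s,y0+(v-s/2+.5)/s)
F=onz(d,[c(65,402),c(692,345)],18); B=onz(d,[c(44,120),c(667,66)],38)
print(F,B, np.linalg.norm(F[0]-F[1]))
s=lambda u,v:c(u,v,180,180,6)
S=onz(e,[s(64,192),s(383,563),s(742,432)],18); print(S)
for A in (F,S):
    yv=A[0]-A[1]; print("angle",np.degrees(np.arctan2(-yv[0],yv[1])),np.linalg.norm(yv))
# plate top z=52: inner edge, outer edge ; knob
print("tin",onz(d,[c(141,202),c(376,202),c(376,357),c(141,357)],55))
print("plate",onz(d,[c(514,190),c(520,315),c(548,312),c(540,185)],52))
print("knob",onz(d,[c(533,112)],73))
print("side tin top",onz(e,[s(143,140),s(305,100),s(408,208),s(226,250)],55))
print("side plate top",onz(e,[s(345,345),s(340,330),s(480,292),s(515,305)],52))
E
```

```text
[[ 385.40690787 -201.40301104   18.        ]
 [ 420.17885031 -498.56244743   18.        ]] [[ 518.57862147 -190.09108033   38.        ]
 [ 551.59165198 -482.37139663   38.        ]] 299.18692921902147
[[ 387.65026587 -203.16878043   18.        ]
 [ 423.21451185 -504.57376348   18.        ]
 [ 555.55623819 -484.21366942   18.        ]]
angle 6.674082136545582 299.18692921902147
angle 6.729492855891827 303.4959297929503
tin [[ 481.48608385 -239.389141     55.        ]
 [ 484.38665934 -348.03306253   55.        ]
 [ 413.17842242 -350.01810754   55.        ]
 [ 410.2130504  -241.73311965   55.        ]]
plate [[ 491.55907874 -411.64337865   52.        ]
 [ 433.99006806 -415.84977159   52.        ]
 [ 435.69072703 -428.74720291   52.        ]
 [ 494.17444313 -423.62698478   52.        ]]
knob [[ 527.20369641 -419.11664416   73.        ]]
side tin top [[ 413.58176152 -248.34800817   55.        ]
 [ 481.52987262 -239.15997614   55.        ]
 [ 487.26407823 -348.85970418   55.        ]
 [ 418.57634786 -352.32292701   55.        ]]
side plate top [[ 437.55601491 -429.30857536   52.        ]
 [ 439.08942535 -419.05118609   52.        ]
 [ 490.34718524 -414.47835782   52.        ]
 [ 497.80714043 -428.1367052    52.        ]]
```

```bash
python3 - <<'E'
from h import *
import pickle
d,e=pickle.load(open("i0.pkl","rb"))
# two-view: side handle tip pixel (178,103), top handle row ~ v 258 for u<0
C,r=ray(e,[(178,103)]); 
for x in (420,450,480,510): print("handle",C+r[0]*((x-C[0])/r[0,0]))
print("display front base",onz(d,[(265,195),(360,195)],0),"if z300",onz(d,[(265,170),(360,170),(270,200),(360,200)],300))
print("carton top",onz(d,[(391,262)],96),"jar",onz(d,[(217,159)],66),"spool",onz(d,[(186,198)],26))
print("glass post side",onz(e,[(300,225),(343,262)],0))
for y in(-330,-300): 
  C,r=ray(e,[(296,5),(343,5)]); print([C+k*((y-C[1])/k[1]) for k in r])
E
```

```text
handle [420.         -24.2113312  245.54164277]
handle [450.         172.16715763 210.26518631]
handle [480.         368.54564645 174.98872985]
handle [510.         564.92413528 139.71227338]
display front base [[ 617.71499469 -342.52955393    0.        ]
 [ 623.80883464 -574.26358268    0.        ]] if z300 [[ 632.81314787 -353.83307638  300.        ]
 [ 637.57330007 -529.91494506  300.        ]
 [ 577.31471839 -364.66227951  300.        ]
 [ 581.65909949 -530.67111161  300.        ]]
carton top [[ 464.59163834 -632.33650944   96.        ]] jar [[ 691.96175573 -231.40288905   66.        ]] spool [[ 603.01535832 -155.02966273   26.        ]]
glass post side [[ 613.34136799 -350.43548644    0.        ]
 [ 622.54208216 -527.2165264     0.        ]]
[array([ 614.25942723, -330.        ,  460.70754884]), array([ 717.43423412, -330.        ,  460.81383206])]
[array([ 628.50144278, -300.        ,  461.74127501]), array([ 735.81184132, -300.        ,  461.85181842])]
```

Emit:
send_rows([
  [[0,0,0,0,-3.0,-2.4,1],[0,0,0,0,-3.0,-2.4,1],[0,0,0,0,-3.0,-2.4,1],[0,0,0,0,-3.0,-2.4,1],[0,0,0,0,-3.0,-2.4,1],[0,0,0.083,-3.9,0,0,1],[0,0,0.083,-3.9,0,0,1],[0,0,0.083,-3.9,0,0,1],[0,0,0.083,-3.9,0,0,1],[0,0,0.083,-3.9,0,0,1]],
])

```text
t: 1.03
tool_pos: [334.1, 348.3, 351.4]
tcp_rot: [0.377, 0.926, 0.0, 0.0]
ft_force: [0.7, 0.2, -0.8]
gripper_width: -0.1
```

Emit:
send_rows([
  [[0,0,0.083,-3.9,0,0,1],[0,0,0.083,-3.9,0,0,1],[0,0,0.083,-3.9,0,0,1],[0,0,0.083,-3.9,0,0,1],[0,0,0.083,-3.9,0,0,1],[0,0,0.083,-3.9,0,0,1],[0,0,0.083,-3.9,0,0,1],[0,0,0.083,-3.9,0,0,1],[0,0,0.083,-3.9,0,0,1],[0,0,0.083,-3.9,0,0,1]],
])

```text
t: 1.87
tool_pos: [490.3, 2.8, 351.3]
tcp_rot: [0.718, 0.696, 0.0, 0.0]
ft_force: [1.2, -0.6, -0.0]
gripper_width: 0.2
```

Emit:
send_rows([
  [[0,0,0.083,-3.9,0,0,1],[0,0,0.083,-3.9,0,0,1],[0,0,0.083,-3.9,0,0,1],[0,0,0.083,-3.9,0,0,1],[0,0,0.083,-3.9,0,0,1],[0,0,0.083,-3.9,0,0,1],[0,0,0.083,-3.9,0,0,1],[0,0,0.083,-3.9,0,0,1],[0,0,0.083,-3.9,0,0,1],[0,0,0,0,0,0,1]],
])

```text
t: 2.7
tool_pos: [363.1, -322.6, 351.9]
tcp_rot: [0.925, 0.38, -0.0, 0.001]
ft_force: [-0.6, -0.4, -0.4]
gripper_width: -0.7
```

Emit:
send_rows([
  [[0,0,0.11,0,0,0,1],[0,0,0.11,0,0,0,1],[0,0,0.11,0,0,0,1],[0,0,0.11,0,0,0,1],[0,0,0.11,0,0,0,1],[0,0,0.11,0,0,0,1],[0,0,0,2.7,3.15,0,1],[0,0,0,2.7,3.15,0,1],[0,0,0,2.7,3.15,0,1],[0,0,0,2.7,3.15,0,1]],
])

```text
t: 3.53
tool_pos: [495.5, -426.8, 350.4]
tcp_rot: [0.998, 0.069, 0.0, -0.001]
ft_force: [0.7, -0.2, 1.6]
gripper_width: -0.4
```

Emit:
send_rows([
  [[0,0,0,0,3.2,2,1],[0,0,0,0,0,4,1],[0,0,0,0,0,4,1],[0,0,0,0,0,4,1],[0,0,0,0,0,4,1],[0,0,0,0,0,4,1],[0,0,0,0,0,3,1],[0,0,0,0,0,0,1],[0,0,0,0,0,0,1]],
])

```text
t: 4.28
tool_pos: [497.2, -457.4, 100.4]
tcp_rot: [0.998, 0.068, -0.001, -0.001]
ft_force: [0.6, -0.2, 2.2]
gripper_width: 0.2
```

```bash
python3 - <<'E'
from h import *
d=get("top");e=get("side")
crop(d,190,170,350,300,5,"t2.png");crop(e,180,120,330,280,4,"s2.png")
s=manip.state();print(s["q"],s["tool_pos"],s["tcp_rot"],s["ft_force"])
E
```

```text
[ 0.18242881  0.761225    0.82187389  1.61635677 -0.62491209  1.04202387
 -0.24345833] [ 498.36603767 -459.51583866  103.60716622] [9.97692748e-01 6.78762128e-02 8.17784744e-04 1.15356561e-03] [ 0.40782146 -0.82169319  1.16983523]
```

View pics/t2.png

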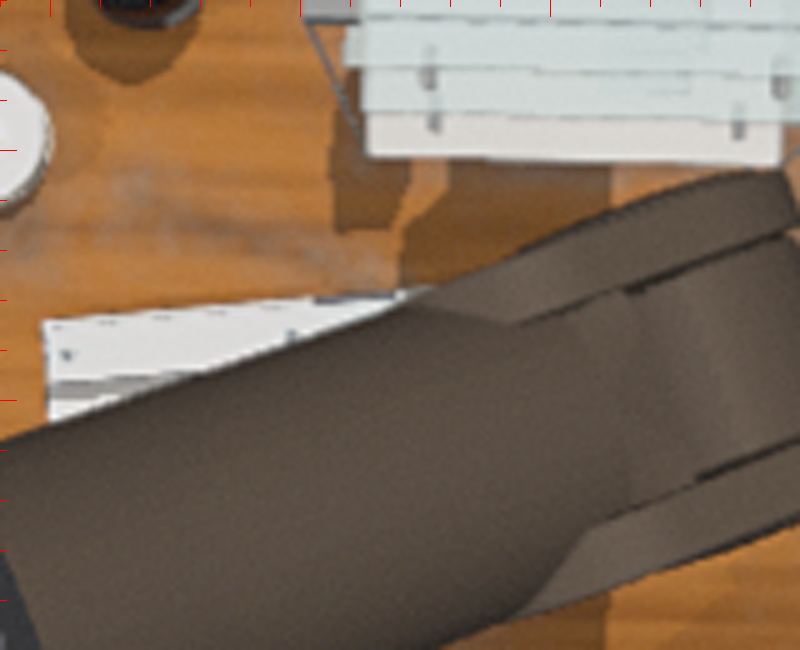

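View pics/s2.png

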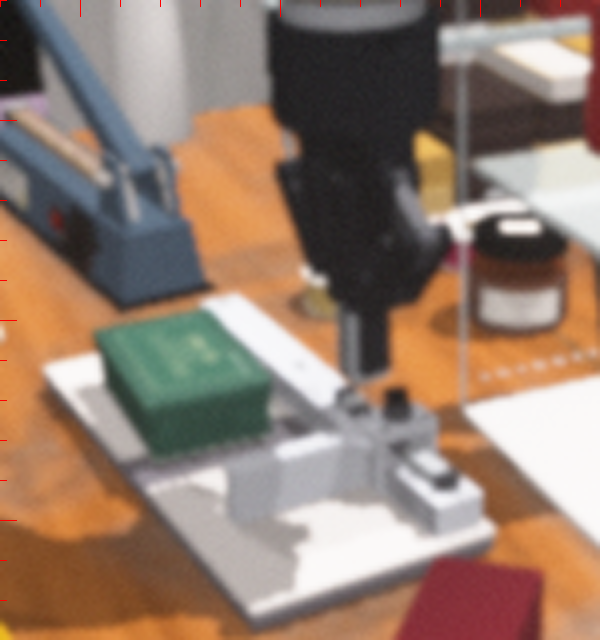

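Emit:
send_rows([
  [[0,0,0.018,-0.9,1.2,0,1],[0,0,0,0,0,2,1],[0,0,0,0,0,2,1],[0,0,0,0,0,2,1],[0,0,0,0,0,1,1],[0,0,0,0,0,0,1],[0,0,0,0,0,0,1]],
])

```text
t: 4.97
tool_pos: [490.3, -472.5, 32.5]
tcp_rot: [0.998, 0.058, 0.0, 0.001]
ft_force: [0.4, -0.2, 1.2]
gripper_width: -0.1
```

```bash
cat >> h.py <<'E'
a=np.radians(6.7); O=np.array([466.6,-344.1])
def jig(p):
    r=np.array(p)[...,:2]-O; return np.stack([r[...,0]*np.cos(a)+r[...,1]*np.sin(a),-r[...,0]*np.sin(a)+r[...,1]*np.cos(a)],-1)
def world(x,y,z):
    return np.array([O[0]+x*np.cos(a)-y*np.sin(a),O[1]+x*np.sin(a)+y*np.cos(a),z])
def stat():
    s=manip.state(); f=s["ft_force"]; q=s["tcp_rot"]
    print("t%.2f"%s["t"],"jig",jig(s["tool_pos"]).round(1),"z%.1f"%s["tool_pos"][2],"F jig",round(f[0]*np.cos(a)+f[1]*np.sin(a),1),round(-f[0]*np.sin(a)+f[1]*np.cos(a),1),round(f[2],1),"yaw %.1f"%np.degrees(2*np.arctan2(q[1],q[0])))
E
python3 - <<'E'
from h import *
e=get("side")
crop(e,200,160,320,270,6,"s3.png"); stat(); print(proj(e,[manip.state()["tool_pos"]]))
E
```

```text
t5.02 jig [   8.9 -130.5] z33.0 F jig -0.8 -0.1 1.5 yaw 6.7
[[270.71500726 249.77147573]]
```

View pics/s3.png

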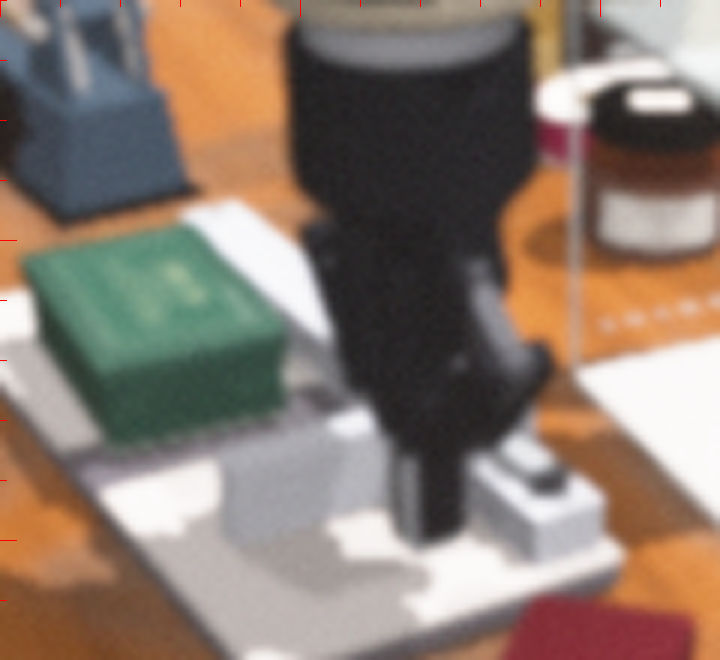

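Emit:
send_rows([
  [[0,0,0,-0.8,-0.8,0,1],[0,0,0,0,-0.8,0,1],[0,0,0,0,-0.8,0,1],[0,0,0,0,-0.3,0,1],[0,0,0,0,0,0,1]],
])

```text
t: 5.43
tool_pos: [480.3, -444.3, 31.8]
tcp_rot: [0.998, 0.06, 0.001, -0.0]
ft_force: [0.2, 0.3, -0.2]
gripper_width: 0.0
```

```bash
python3 - <<'E'
from h import *
stat()
E
```

```text
t5.43 jig [   1.9 -101.1] z31.8 F jig 0.2 0.3 -0.2 yaw 6.8
```

Emit:
send_rows([
  [[0,0,0,0,-0.2,0,1],[0,0,0,0,-0.2,0,1],[0,0,0,0,-0.2,0,1],[0,0,0,0,0,0,1]],
])

```text
t: 5.77
tool_pos: [478.7, -439.9, 31.4]
tcp_rot: [0.998, 0.059, 0.0, 0.0]
ft_force: [0.5, -0.2, -0.5]
gripper_width: -0.3
```

```bash
python3 - <<'E'
from h import *
stat()
E
```

```text
t5.77 jig [  0.9 -96.6] z31.4 F jig 0.5 -0.3 -0.5 yaw 6.7
```

Emit:
send_rows([
  [[0,0,0,0,-0.1,0,1],[0,0,0,0,-0.1,0,1],[0,0,0,0,-0.1,0,1],[0,0,0,0,0,0,1]],
])

```text
t: 6.1
tool_pos: [478.3, -436.7, 31.4]
tcp_rot: [0.998, 0.059, 0.0, 0.0]
ft_force: [1.3, -2.9, 0.8]
gripper_width: 0.2
```

Emit:
send_rows([
  [[0,0,0,0,-0.1,0,1],[0,0,0,0,-0.1,0,1],[0,0,0,0,-0.1,0,1]],
])

```text
t: 6.35
tool_pos: [478.0, -433.7, 31.4]
tcp_rot: [0.998, 0.059, 0.0, 0.0]
ft_force: [1.0, -2.1, 0.0]
gripper_width: 0.3
```

```bash
python3 - <<'E'
from h import *
e=get("side")
crop(e,200,160,320,270,6,"s4.png"); stat()
E
```

```text
t6.40 jig [  0.8 -90. ] z31.4 F jig 0.7 -2.4 1.1 yaw 6.8
```

View pics/s4.png

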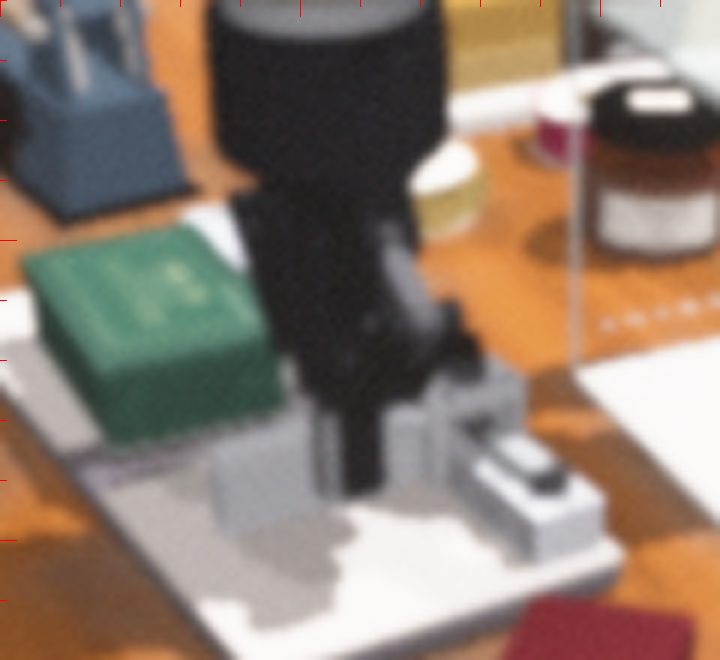

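The finger is against the plate, pushing it with a steady drag of about 2.4 N. The plate's free end is now near (238,240). I'll continue in small steps.

Emit:
send_rows([
  [[0,0,0,0,-0.1,0,1],[0,0,0,0,-0.1,0,1],[0,0,0,0,0,0,1]],
])

```text
t: 6.65
tool_pos: [477.6, -431.4, 31.3]
tcp_rot: [0.998, 0.059, 0.0, -0.0]
ft_force: [1.8, -1.9, 0.1]
gripper_width: -0.1
```

Emit:
send_rows([
  [[0,0,0,0,-0.1,0,1],[0,0,0,0,-0.1,0,1],[0,0,0,0,0,0,1]],
])

```text
t: 6.9
tool_pos: [477.1, -428.9, 31.1]
tcp_rot: [0.998, 0.059, -0.0, -0.001]
ft_force: [-0.1, -0.4, 0.3]
gripper_width: 0.2
```

Emit:
send_rows([
  [[0,0,0,0,-0.1,0,1],[0,0,0,0,0,0,1]],
])

```text
t: 7.07
tool_pos: [476.8, -428.0, 31.0]
tcp_rot: [0.998, 0.059, -0.0, -0.001]
ft_force: [-0.2, -0.6, 0.9]
gripper_width: -0.1
```

```bash
python3 - <<'E'
from h import *
stat()
E
```

```text
t7.07 jig [  0.4 -84.5] z31.0 F jig -0.3 -0.6 0.9 yaw 6.8
```

```bash
python3 - <<'E'
from h import *
e=get("side")
crop(e,200,170,320,270,6,"s5.png"); stat()
E
```

```text
t7.12 jig [  0.4 -84.6] z31.0 F jig -0.5 0.4 0.5 yaw 6.7
```

View pics/s5.png

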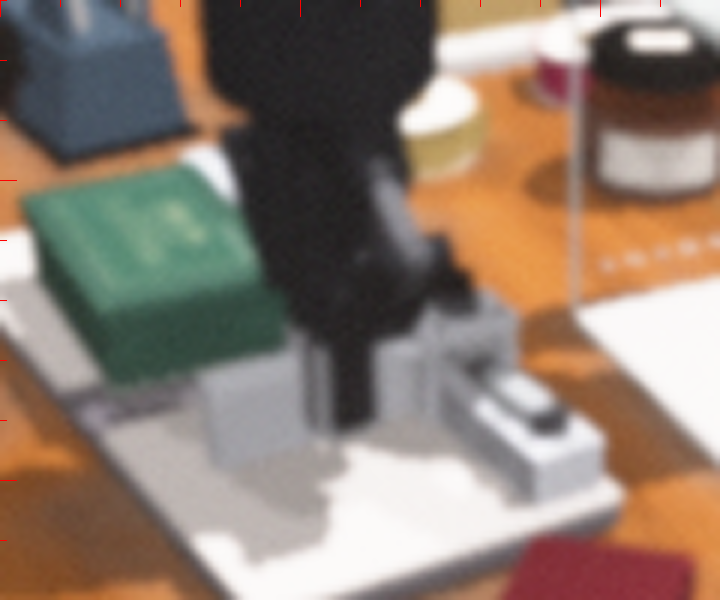

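Emit:
send_rows([
  [[0,0,0,0,0.5,0,1],[0,0,0,0,1.5,0,1],[0,0,0,0,1.5,0,1],[0,0,0,0,0,-4,1],[0,0,0,0,0,-4,1],[0,0,0,0,0,-4,1],[0,0,0,-3.5,0,0,1],[0,0,0,-3.5,0,0,1],[0,0,0,-3.5,-2,0,1],[0,0,0,0,-4,0,1]],
])

```text
t: 7.95
tool_pos: [361.1, -421.7, 152.5]
tcp_rot: [0.999, 0.053, -0.001, 0.002]
ft_force: [-0.2, -0.5, 1.8]
gripper_width: -0.4
```

Emit:
send_rows([
  [[0,0,0,0,-4,0,1],[0,0,0,0,-4,0,1],[0,0,0,0,-3,0,1],[0,0,0,0,-2,0,1],[0,0,0,0,0,0,1],[0,0,0,0,0,0,1]],
])

```text
t: 8.45
tool_pos: [355.1, -286.2, 151.4]
tcp_rot: [0.998, 0.06, 0.0, -0.0]
ft_force: [-0.3, -0.4, 0.3]
gripper_width: 0.2
```

```bash
python3 - <<'E'
from h import *
e=get("side");d=get("top")
crop(e,190,170,310,270,6,"s6.png");crop(d,190,210,340,300,5,"t6.png"); stat()
E
```

```text
t8.55 jig [-104.2   68.6] z151.7 F jig 0.6 0.2 -0.5 yaw 6.7
```

View pics/s6.png

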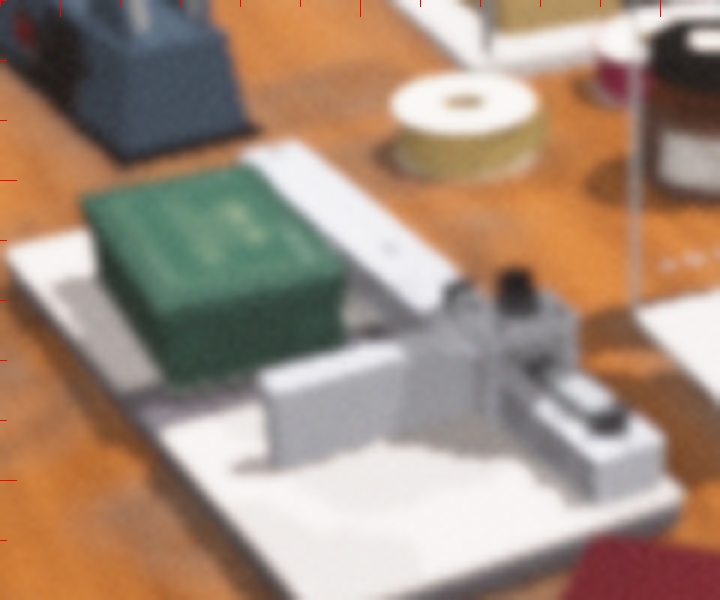

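View pics/t6.png

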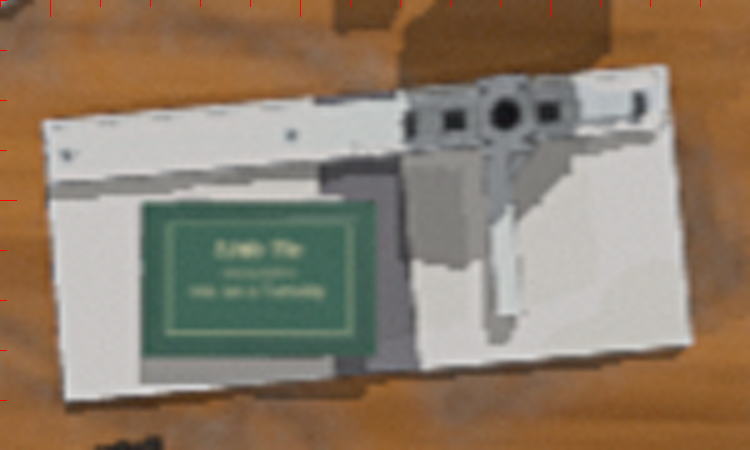

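```bash
python3 - <<'E'
from h import *
import pickle
d,e=pickle.load(open("i0.pkl","rb"))
T=lambda p:((p-[190,210])*5+2).round(1)
print(T(proj(d,[world(53,-91,45),world(53,-67,45),world(53,-47,45),world(53,-67,70),world(53,-67,73)])))
print(T(proj(d,[world(-40,-55,52),world(-40,-67,52),world(20,-55,52),world(20,-67,52)])))
print("side",(proj(e,[world(-40,-55,52),world(-40,-67,52),world(53,-67,73)])-[190,170])*6+2.5)
c=lambda u,v:(190+(u-2)/5,210+(v-2)/5)
for z in(70,73):print("knob now",jig(onz(d,[c(507,113)],z)))
E
```

```text
[[551.5 108.8]
 [500.3 113.5]
 [457.6 117.4]
 [500.8 111.7]
 [500.8 111.5]]
[[493.  315.8]
 [518.9 313.5]
 [481.2 186.3]
 [507.  183.9]]
side [[249.37153465 372.82465596]
 [263.9058769  387.77588757]
 [506.56389272 264.14489498]]
knob now [[ 52.15898125 -69.77487802]]
knob now [[ 52.06590287 -69.73083726]]
```

```bash
python3 - <<'E'
from h import *
import pickle
d0,e0=pickle.load(open("i0.pkl","rb"))
d1=get("top");e1=get("side");pickle.dump((d1,e1),open("i1.pkl","wb"))
def blobs(d,x0,y0,x1,y1,th):
    g=cv2.cvtColor(d["img"],cv2.COLOR_RGB2GRAY)[y0:y1,x0:x1]
    g=cv2.resize(g,None,fx=4,fy=4,interpolation=cv2.INTER_CUBIC)
    n,l,s,c=cv2.connectedComponentsWithStats((g<th).astype(np.uint8))
    return [(s[i,4],(c[i]-1.5)/4+[x0,y0]) for i in range(1,n) if s[i,4]>20]
for n,d in(("before",d0),("after",d1)):
    print(n)
    for A,c in blobs(d,264,224,322,241,75): print(A,c.round(2),jig(onz(d,[c],45))[0].round(1),jig(onz(d,[c],73))[0].round(1))
crop(d1,265,215,330,280,10,"t7.png");crop(d0,265,215,330,280,10,"t7a.png")
im=np.hstack([cv2.imread("pics/t7a.png"),cv2.imread("pics/t7.png")]);cv2.imwrite("pics/t7b.png",cv2.resize(im,None,fx=.6,fy=.6))
for n,d in(("a",e0),("b",e1)): crop(d,220,205,305,260,9,f"s7{n}.png")
im=np.vstack([cv2.imread("pics/s7a.png"),cv2.imread("pics/s7b.png")]);cv2.imwrite("pics/s7c.png",cv2.resize(im,None,fx=.6,fy=.6))
E
```

```text
before
660 [281.69 224.73] [ 72.3 -50.1] [ 71.  -50.1]
30 [302.5  223.82] [ 70.  -98.7] [ 68.7 -97.6]
446 [296.29 231.96] [ 52.4 -82.5] [ 51.5 -81.8]
45 [317.42 230.67] [  50.8 -131.9] [  50.  -130.1]
212 [288.71 232.88] [ 51.8 -64.7] [ 51.  -64.4]
236 [280.38 233.64] [ 51.8 -45.2] [ 51.  -45.3]
104 [271.71 234.6 ] [ 51.5 -24.8] [ 50.6 -25.5]
after
652 [283.3  224.67] [ 72.1 -53.9] [ 70.8 -53.8]
41 [317.46 230.68] [  50.8 -132. ] [  50.  -130.1]
447 [290.68 232.47] [ 52.4 -69.3] [ 51.5 -68.9]
252 [299.17 231.94] [ 51.8 -89.2] [ 51.  -88.3]
234 [280.38 233.64] [ 51.9 -45.2] [ 51.  -45.3]
101 [271.73 234.59] [ 51.5 -24.9] [ 50.7 -25.5]
```

View pics/t7b.png

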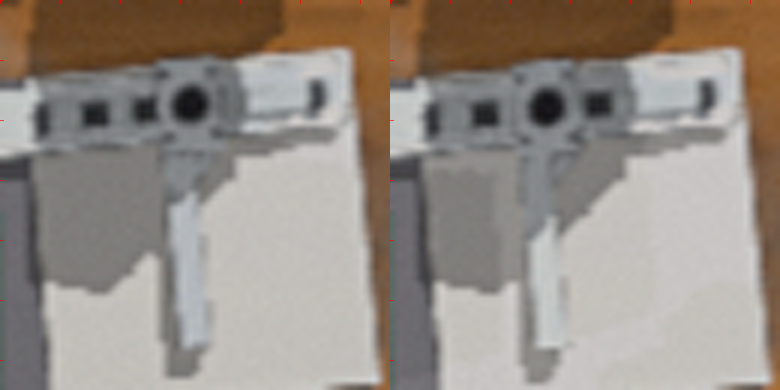

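View pics/s7c.png

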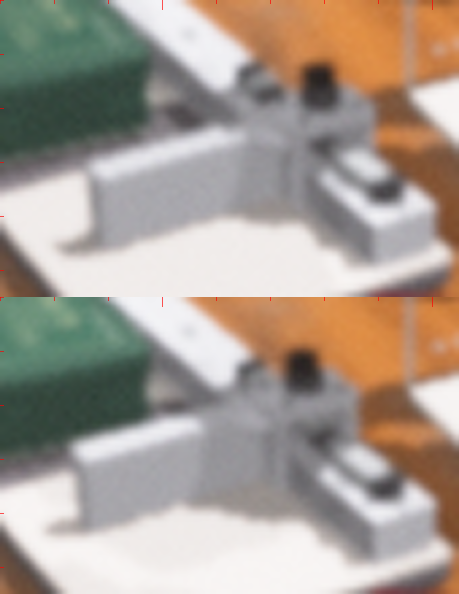

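```bash
python3 - <<'E'
from h import *
import pickle
for n in("i0.pkl","i1.pkl"):
    d,e=pickle.load(open(n,"rb"))
    x0,y0,x1,y1=272,212,290,232
    g=cv2.cvtColor(e["img"],cv2.COLOR_RGB2GRAY)[y0:y1,x0:x1]
    k=cv2.resize(g,None,fx=4,fy=4,interpolation=cv2.INTER_CUBIC)
    m,l,s,c=cv2.connectedComponentsWithStats((k<85).astype(np.uint8))
    for i in range(1,m):
        if s[i,4]>60:
            b=s[i]; print(n,b[4],"box",(b[0]-1.5)/4+x0,(b[1]-1.5)/4+y0,(b[0]+b[2]-1.5)/4+x0,(b[1]+b[3]-1.5)/4+y0,(c[i]-1.5)/4+[x0,y0])
# triangulate expectations: knob top at z for xy from top
    C1,r1=ray(d,[(296.29,231.96) if n=="i0.pkl" else (290.68,232.47)])
    for z in(66,69,72,75): 
        P=onz(d,[(296.29,231.96) if n=="i0.pkl" else (290.68,232.47)],z); print(z,proj(e,P).round(2))
E
```

```text
i0.pkl 672 box 275.875 216.625 281.875 224.625 [278.67633929 220.5297619 ]
66 [[277.12 219.56]]
69 [[277.03 218.26]]
72 [[276.93 216.95]]
75 [[276.84 215.64]]
i1.pkl 638 box 272.625 214.375 278.875 222.125 [275.58738245 218.18652038]
i1.pkl 88 box 277.375 229.375 280.875 231.625 [279.09659091 230.49431818]
66 [[274.05 217.14]]
69 [[273.96 215.85]]
72 [[273.87 214.57]]
75 [[273.79 213.27]]
```

The knob moved 12.9 mm but barely sank, about 0.3 mm. The notch marks put the stop at q ≈ 46.5 mm, so it isn't in the notch yet. I'm going back to push it the rest of the way.

Emit:
send_rows([
  [[0,0,0,0,3.7,0,1],[0,0,0,0,3.7,0,1],[0,0,0,0,3.7,0,1],[0,0,0,0,3.7,0,1],[0,0,0,0,3.5,0,1],[0,0,0,3.5,0,0,1],[0,0,0,3.5,0,0,1],[0,0,0,3.4,0,0,1],[0,0,0,0,0,0,1],[0,0,0,0,0,0,1]],
])

```text
t: 9.48
tool_pos: [481.2, -456.7, 150.1]
tcp_rot: [0.998, 0.06, -0.001, -0.0]
ft_force: [-0.8, -0.0, -0.1]
gripper_width: 0.1
```

```bash
python3 - <<'E'
from h import *
stat()
E
```

```text
t9.48 jig [   1.3 -113.6] z150.1 F jig -0.8 0.0 -0.1 yaw 6.9
```

Emit:
send_rows([
  [[0,0,0,0,0,4,1],[0,0,0,0,0,4,1],[0,0,0,0,0,3.9,1],[0,0,0,0,0,0,1],[0,0,0,0,-0.8,0,1],[0,0,0,0,-0.8,0,1],[0,0,0,0,-0.6,0,1],[0,0,0,0,0,0,1],[0,0,0,0,0,0,1]],
])

```text
t: 10.23
tool_pos: [478.0, -434.7, 34.3]
tcp_rot: [0.998, 0.059, 0.001, 0.001]
ft_force: [0.4, 0.1, -0.1]
gripper_width: -0.1
```

```bash
python3 - <<'E'
from h import *
stat()
E
```

```text
t10.23 jig [  0.8 -91.3] z34.3 F jig 0.4 0.1 -0.1 yaw 6.8
```

Emit:
send_rows([
  [[0,0,0,0,-0.2,0,1],[0,0,0,0,-0.2,0,1],[0,0,0,0,0,0,1],[0,0,0,0,0,0,1]],
])

```text
t: 10.57
tool_pos: [476.5, -430.7, 32.4]
tcp_rot: [0.998, 0.059, 0.0, -0.0]
ft_force: [0.2, -0.6, -0.9]
gripper_width: 0.1
```

Emit:
send_rows([
  [[0,0,0,0,-0.1,0,1],[0,0,0,0,-0.1,0,1],[0,0,0,0,0,0,1]],
])

```text
t: 10.82
tool_pos: [476.2, -428.6, 32.2]
tcp_rot: [0.998, 0.059, -0.0, -0.0]
ft_force: [-0.9, -0.2, -0.3]
gripper_width: -0.0
```

Emit:
send_rows([
  [[0,0,0,0,-0.1,0,1],[0,0,0,0,0,0,1]],
])

```text
t: 10.98
tool_pos: [476.1, -427.7, 32.3]
tcp_rot: [0.998, 0.059, -0.0, -0.0]
ft_force: [0.2, 0.2, 0.7]
gripper_width: -0.2
```

```bash
python3 - <<'E'
from h import *
stat()
E
```

```text
t10.98 jig [ -0.3 -84.2] z32.3 F jig 0.2 0.2 0.7 yaw 6.7
```

Emit:
send_rows([
  [[0,0,0,0,-0.1,0,1],[0,0,0,0,0,0,1]],
])

```text
t: 11.15
tool_pos: [476.0, -426.6, 32.2]
tcp_rot: [0.998, 0.059, -0.0, -0.0]
ft_force: [0.3, 0.7, -0.3]
gripper_width: 0.4
```

Emit:
send_rows([
  [[0,0,0,0,-0.1,0,1],[0,0,0,0,0,0,1]],
])

```text
t: 11.32
tool_pos: [475.9, -425.6, 32.3]
tcp_rot: [0.998, 0.059, 0.0, -0.0]
ft_force: [0.6, 0.4, 0.5]
gripper_width: -0.3
```

```bash
python3 - <<'E'
from h import *
stat()
e=get("side")
crop(e,200,170,320,270,6,"s8.png"); stat()
E
```

```text
t11.32 jig [ -0.3 -82. ] z32.3 F jig 0.6 0.4 0.5 yaw 6.7
t11.37 jig [ -0.3 -82.1] z32.3 F jig 0.5 -0.0 -0.1 yaw 6.7
```

View pics/s8.png

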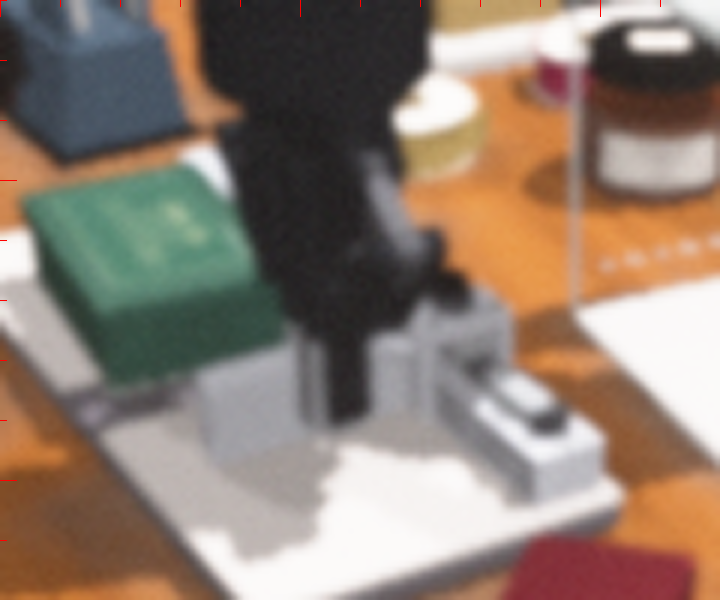

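```bash
cat >> h.py <<'E'
def shift(A,B,x0,y0,x1,y1,m=5,s=8):
    g=lambda d:cv2.resize(cv2.cvtColor(d["img"],cv2.COLOR_RGB2GRAY),None,fx=s,fy=s,interpolation=cv2.INTER_CUBIC)
    a,b=g(A),g(B); T=a[y0*s:y1*s,x0*s:x1*s]; R=b[(y0-m)*s:(y1+m)*s,(x0-m)*s:(x1+m)*s]
    r=cv2.matchTemplate(R,T,cv2.TM_CCOEFF_NORMED); _,v,_,p=cv2.minMaxLoc(r); return np.array(p)/s-m,round(v,3)
E
python3 - <<'E'
from h import *
import pickle
d0,e0=pickle.load(open("i0.pkl","rb"));d1,e1=pickle.load(open("i1.pkl","rb"));e2=get("side");pickle.dump(e2,open("e2.pkl","wb"))
for b in((231,230,246,250),(278,221,288,230)): print(b,shift(e1,e2,*b),shift(e0,e1,*[b[0]+3,b[1]+2,b[2]+3,b[3]+2]))
for b in((231,230,246,250),): print(proj(e1,[world(-40,-70,40),world(-40,-67,40)]))
E
```

```text
(231, 230, 246, 250) (array([-0.875,  0.5  ]), 0.694) (array([-2.375, -2.75 ]), 0.888)
(278, 221, 288, 230) (array([-0.875, -0.375]), 0.973) (array([-3.125, -2.125]), 0.672)
[[234.62298575 240.06376267]
 [234.01107444 239.42029452]]
```

The stop moved about another 3.5 mm with zero push force, which fits it dropping in. I'll back off and check.

Emit:
send_rows([
  [[0,0,0,0,0.5,0,1],[0,0,0,0,1.5,0,1],[0,0,0,0,1.5,0,1],[0,0,0,0,0,-4,1],[0,0,0,0,0,-4,1],[0,0,0,0,0,-4,1],[0,0,0,-3.5,0,0,1],[0,0,0,-3.5,0,0,1],[0,0,0,-2.5,-2,0,1],[0,0,0,0,-4,0,1]],
])

```text
t: 12.25
tool_pos: [371.6, -417.7, 153.7]
tcp_rot: [0.999, 0.053, -0.001, 0.003]
ft_force: [1.3, 0.2, 0.4]
gripper_width: 0.0
```

Emit:
send_rows([
  [[0,0,0,0,-4,0,1],[0,0,0,0,-4,0,1],[0,0,0,0,-1.5,0,1],[0,0,0,0,-1,0,1],[0,0,0,0,0,0,1],[0,0,0,0,0,0,1]],
])

```text
t: 12.75
tool_pos: [366.7, -308.1, 152.6]
tcp_rot: [0.998, 0.059, 0.0, 0.0]
ft_force: [0.5, -0.1, -0.5]
gripper_width: -0.6
```

```bash
python3 - <<'E'
from h import *
import pickle
stat()
d1=get("top");e1=get("side");pickle.dump((d1,e1),open("i2.pkl","wb"))
g=cv2.cvtColor(d1["img"],cv2.COLOR_RGB2GRAY)[224:241,264:322]
g=cv2.resize(g,None,fx=4,fy=4,interpolation=cv2.INTER_CUBIC)
n,l,s,c=cv2.connectedComponentsWithStats((g<75).astype(np.uint8))
for i in range(1,n):
    if s[i,4]>20: p=(c[i]-1.5)/4+[264,224]; print(s[i,4],p.round(2),jig(onz(d1,[p],73))[0].round(1))
    if s[i,4]>400 and p[1]>228: kp=p
k=cv2.resize(cv2.cvtColor(e1["img"],cv2.COLOR_RGB2GRAY)[210:232,268:290],None,fx=4,fy=4,interpolation=cv2.INTER_CUBIC)
m,l,s,c=cv2.connectedComponentsWithStats((k<85).astype(np.uint8))
for i in range(1,m):
    b=s[i]
    if b[4]>60: print("side",b[4],(b[0]-1.5)/4+268,(b[1]-1.5)/4+210,(b[0]+b[2]-1.5)/4+268,(b[1]+b[3]-1.5)/4+210,(c[i]-1.5)/4+[268,210])
print(proj(e1,onz(d1,[kp],72)))
crop(e1,190,170,310,270,6,"s9.png")
E
```

```text
t12.75 jig [-95.   47.4] z152.6 F jig 0.5 -0.2 -0.5 yaw 6.8
626 [283.53 224.63] [ 70.8 -54.3]
35 [317.5  230.62] [  50.1 -130.2]
450 [289.07 232.59] [ 51.6 -65.3]
246 [299.13 231.95] [ 50.9 -88.2]
238 [280.41 233.65] [ 51.  -45.4]
95 [271.73 234.6 ] [ 50.6 -25.5]
side 557 271.875 214.625 278.125 221.375 [274.76234291 217.94456912]
side 85 277.375 229.375 280.875 231.625 [279.04558824 230.52205882]
[[273.04341746 213.8860254 ]]
```

View pics/s9.png

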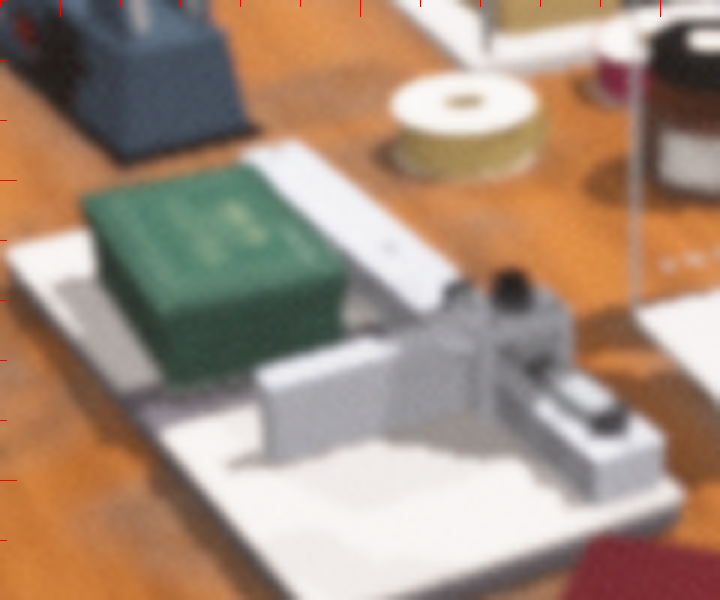

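The stop is in the middle notch. The knob sits at y ≈ -67.1 after the offset correction, and its visible height fell by about 1.1 px (2.6 mm). Next is the tin.

```bash
sed -i 's/O=np.array(\[466.6,-344.1\])/O=np.array([466.4,-342.3])/' h.py; python3 - <<'E'
from h import *
import pickle
d,e=pickle.load(open("i2.pkl","rb"))
g=cv2.resize(cv2.cvtColor(d["img"],cv2.COLOR_RGB2HSV)[240:300,200:280],None,fx=4,fy=4,interpolation=cv2.INTER_CUBIC)
m=cv2.inRange(g,(60,60,30),(95,255,255)); cs=max(cv2.findContours(m,0,1)[0],key=cv2.contourArea)
r=cv2.minAreaRect(cs); b=(cv2.boxPoints(r)-1.5)/4+[200,240]; print(b,jig(onz(d,b,55)).round(1),jig(onz(d,b,55)).mean(0))
E
```

```text
[[218.375 250.125]
 [264.375 250.125]
 [264.375 280.375]
 [218.375 280.375]] [[ 26.6  99.1]
 [ 17.   -6.8]
 [-52.2  -0.6]
 [-42.8 105. ]] [-12.85524513  49.18411065]
```

Emit:
send_rows([
  [[0,0,0,0,0,4,1],[0,0,0,0,0,4,1],[0,0,0,0,0,3.9,1],[0,0,0,0,0,0,1],[0,0,0,0.8,0,0,1],[0,0,0,0.8,0,0,1],[0,0,0,0.6,0,0,1],[0,0,0,0,0,0,1]],
])

```text
t: 13.52
tool_pos: [391.5, -306.0, 35.2]
tcp_rot: [0.998, 0.06, 0.002, 0.001]
ft_force: [-0.2, -0.6, -0.3]
gripper_width: -0.2
```

```bash
python3 - <<'E'
from h import *
stat()
E
```

```text
t13.52 jig [-70.2  44.8] z35.2 F jig -0.2 -0.5 -0.3 yaw 6.9
```

Emit:
send_rows([
  [[0,0,0,0.2,0,0,1],[0,0,0,0.2,0,0,1],[0,0,0,0.2,0,0,1],[0,0,0,0.2,0,0,1],[0,0,0,0.2,0,0,1],[0,0,0,0.1,0,0,1],[0,0,0,0.1,0,0,1]],
])

```text
t: 14.1
tool_pos: [400.1, -303.8, 33.3]
tcp_rot: [0.998, 0.059, -0.0, -0.0]
ft_force: [0.3, 0.9, 0.3]
gripper_width: -0.1
```

Emit:
send_rows([
  [[0,0,0,0.2,0,0,1],[0,0,0,0.2,0,0,1],[0,0,0,0.2,0,0,1]],
])

```text
t: 14.35
tool_pos: [406.0, -303.2, 33.2]
tcp_rot: [0.998, 0.059, -0.0, -0.0]
ft_force: [-1.3, -0.4, -0.3]
gripper_width: -0.0
```

```bash
python3 - <<'E'
from h import *
stat();d=get("top");crop(d,190,210,340,300,5,"t10.png")
e=get("side");crop(e,180,150,310,260,6,"s10.png")
E
```

```text
t14.35 jig [-55.4  45.9] z33.2 F jig -1.4 -0.3 -0.3 yaw 6.7
```

View pics/s10.png

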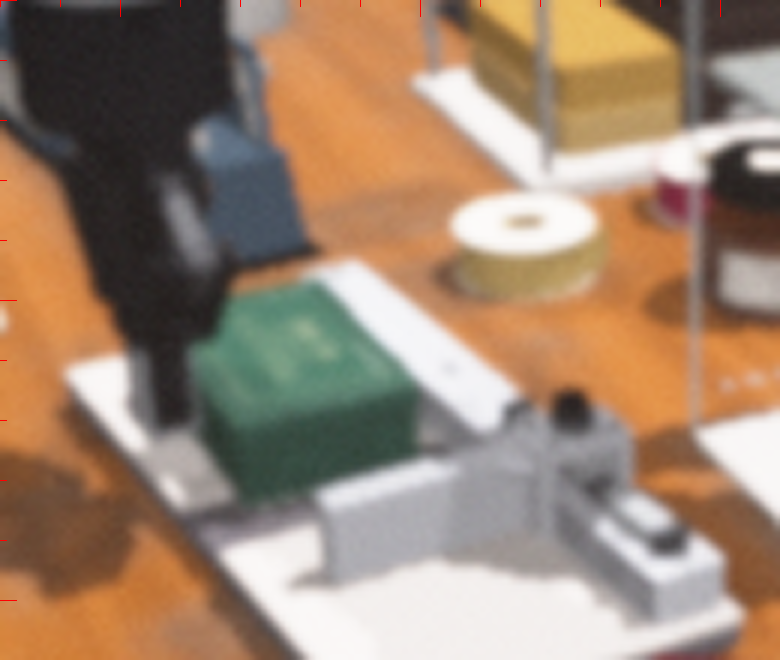

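The finger is against the tin's front at about (212,217), pushing with a drag of about 1.4 N.

Emit:
send_rows([
  [[0,0,0,0.2,0,0,1],[0,0,0,0.2,0,0,1],[0,0,0,0.2,0,0,1],[0,0,0,0.2,0,0,1]],
])

```text
t: 14.78
tool_pos: [414.2, -302.2, 33.3]
tcp_rot: [0.998, 0.059, 0.0, -0.0]
ft_force: [0.0, -0.6, -0.3]
gripper_width: -0.5
```

Emit:
send_rows([
  [[0,0,0,0.2,0,0,1],[0,0,0,0.1,0,0,1],[0,0,0,0.1,0,0,1]],
])

```text
t: 15.03
tool_pos: [418.1, -301.7, 33.3]
tcp_rot: [0.998, 0.059, -0.0, 0.0]
ft_force: [-1.1, -0.4, -0.7]
gripper_width: 0.1
```

Emit:
send_rows([
  [[0,0,0,0.1,0,0,1],[0,0,0,0.1,0,0,1]],
])

```text
t: 15.2
tool_pos: [419.9, -301.5, 33.3]
tcp_rot: [0.998, 0.059, -0.0, -0.0]
ft_force: [-1.5, -0.7, -0.8]
gripper_width: 0.0
```

```bash
python3 - <<'E'
from h import *
stat()
e=get("side");crop(e,180,150,310,260,6,"s11.png")
E
```

```text
t15.20 jig [-41.4  45.9] z33.3 F jig -1.6 -0.5 -0.8 yaw 6.7
```

View pics/s11.png

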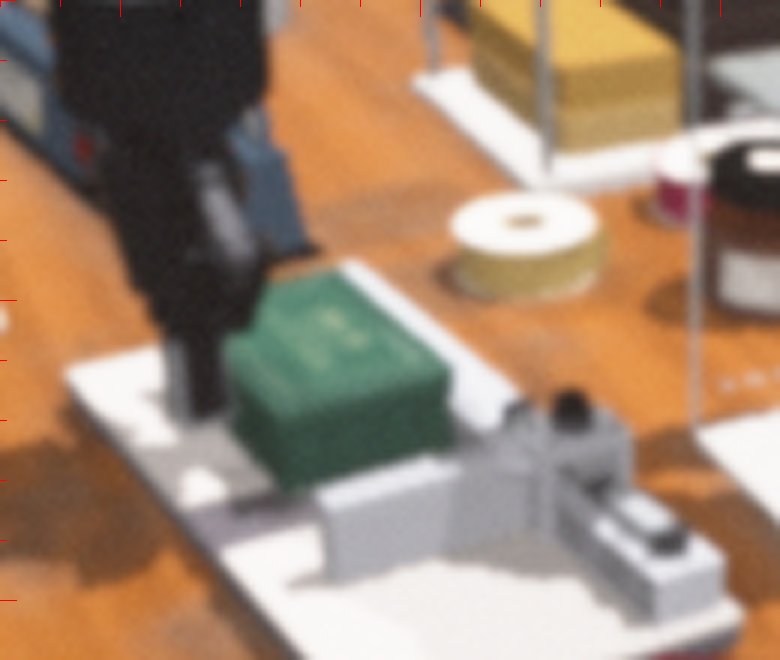

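Nearly at the fence. I'll keep going in 1 mm steps until the force rises.

Emit:
send_rows([
  [[0,0,0,0.1,0,0,1],[0,0,0,0.1,0,0,1]],
])

```text
t: 15.42
tool_pos: [420.2, -301.5, 33.3]
tcp_rot: [0.998, 0.058, -0.001, -0.0]
ft_force: [-10.3, -1.7, 7.6]
gripper_width: 0.0
```

Emit:
send_rows([
  [[0,0,0,0.1,0,0,1],[0,0,0,0,0,0,1]],
])

```text
t: 15.58
tool_pos: [420.2, -301.5, 33.2]
tcp_rot: [0.998, 0.058, -0.002, -0.0]
ft_force: [-9.9, -0.8, 7.0]
gripper_width: 0.5
```

Emit:
send_rows([
  [[0,0,0,0.1,0,0,1],[0,0,0,0,0,0,1]],
])

```text
t: 15.75
tool_pos: [420.2, -301.4, 33.1]
tcp_rot: [0.998, 0.057, -0.002, -0.001]
ft_force: [-13.2, -0.5, 9.6]
gripper_width: 0.4
```

```bash
python3 - <<'E'
from h import *
stat()
E
```

```text
t15.75 jig [-41.2  46. ] z33.1 F jig -13.1 1.0 9.6 yaw 6.6
```

Emit:
send_rows([
  [[0,0,0,-0.5,0,0,1],[0,0,0,-1.5,0,0,1],[0,0,0,-1.5,0,0,1],[0,0,0,0,0,-4,1],[0,0,0,0,0,-4,1],[0,0,0,0,0,-4,1],[0,0,0,-1,-3.5,0,1],[0,0,0,-1,-3.5,0,1],[0,0,0,-1,-3.4,0,1],[0,0,0,0,0,0,1]],
])

```text
t: 16.58
tool_pos: [345.0, -197.2, 151.9]
tcp_rot: [0.998, 0.063, -0.002, -0.004]
ft_force: [-0.4, 0.1, -1.0]
gripper_width: -0.3
```

```bash
cat >> h.py <<'E'
def tin(d):
    g=cv2.resize(cv2.cvtColor(d["img"],cv2.COLOR_RGB2HSV)[235:300,200:300],None,fx=4,fy=4,interpolation=cv2.INTER_CUBIC)
    m=cv2.inRange(g,(60,60,30),(95,255,255)); cs=max(cv2.findContours(m,0,1)[0],key=cv2.contourArea)
    b=(cv2.boxPoints(cv2.minAreaRect(cs))-1.5)/4+[200,235]; j=jig(onz(d,b,55)); print(j.round(1).tolist(),j.mean(0).round(1))
E
python3 - <<'E'
from h import *
stat();d=get("top");crop(d,190,210,340,300,5,"t12.png");tin(d)
e=get("side");crop(e,180,150,310,260,6,"s12.png")
E
```

```text
t16.58 jig [-103.7  158.2] z151.9 F jig -0.4 0.2 -1.0 yaw 7.3
[[38.9, 106.0], [38.7, -1.0], [-30.5, -1.0], [-30.3, 105.6]] [ 4.2 52.4]
```

View pics/s12.png

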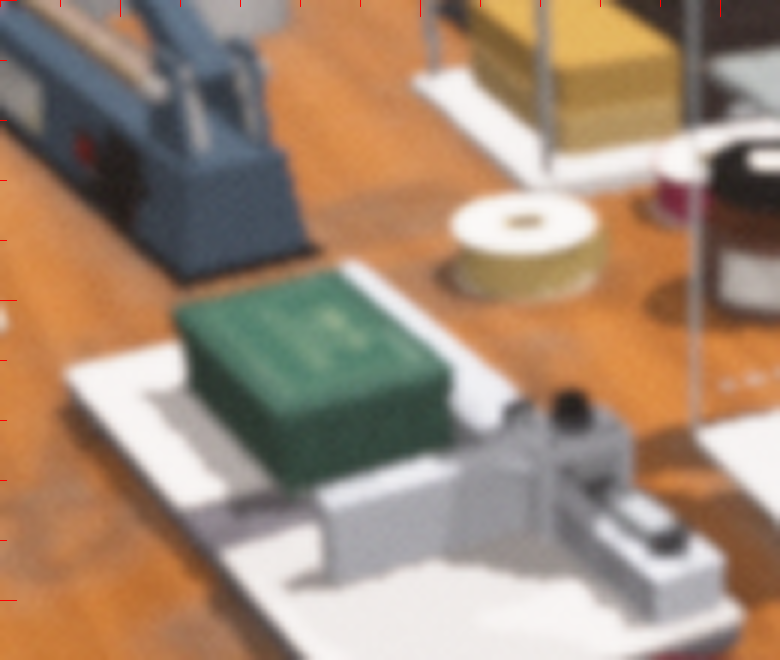

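View pics/t12.png

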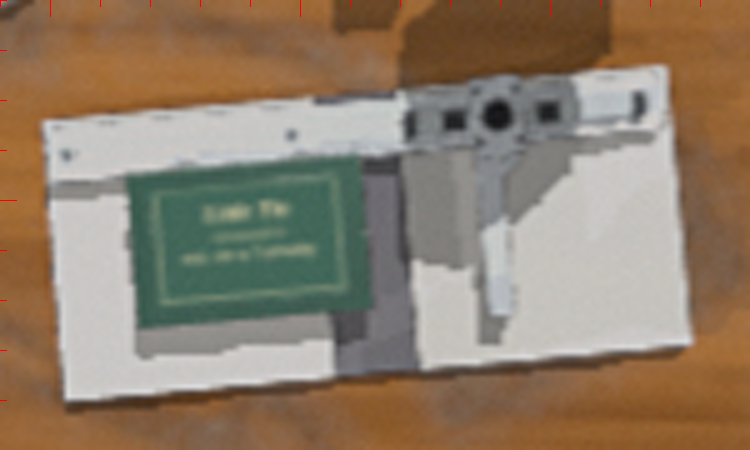

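The tin is square against the fence (yaw about 0.1°). Its centre is at y ≈ 52. Before going round to its +y end, I'll check clearance to the cutter.

```bash
python3 - <<'E'
from h import *
stat();d=get("top")
for z in (0,50,100): print(z,jig(onz(d,[(167,233),(167,262),(133,268)],z)).round(0).tolist())
crop(d,20,215,260,300,3,"t13.png")
E
```

```text
t16.68 jig [-101.6  152.1] z153.3 F jig 0.4 -1.0 -0.2 yaw 7.0
0 [[80.0, 228.0], [10.0, 233.0], [2.0, 318.0]]
50 [[77.0, 216.0], [10.0, 222.0], [3.0, 302.0]]
100 [[74.0, 205.0], [10.0, 210.0], [3.0, 287.0]]
```

View pics/t13.png

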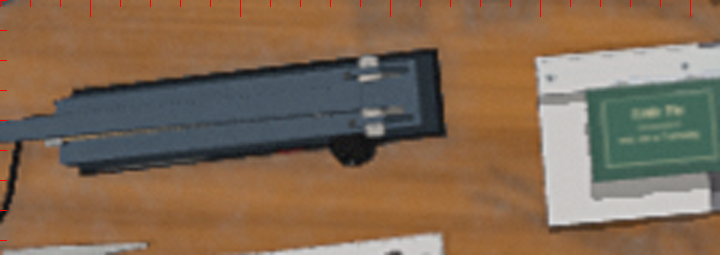

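Emit:
send_rows([
  [[0,0,0.005,3.5,0.7,0,1],[0,0,0,3.5,0.7,0,1],[0,0,0,3.6,0,0,1],[0,0,0,0,0,0,1],[0,0,0,0,0,4,1],[0,0,0,0,0,4,1],[0,0,0,0,0,3.9,1],[0,0,0,0,0,0,1],[0,0,0,0,0,0,1]],
])

```text
t: 17.48
tool_pos: [452.6, -208.9, 33.4]
tcp_rot: [0.999, 0.055, -0.002, -0.0]
ft_force: [0.6, -0.2, -0.0]
gripper_width: 0.1
```

```bash
python3 - <<'E'
from h import *
stat()
E
```

```text
t17.48 jig [  1.9 134.1] z33.4 F jig 0.6 -0.3 -0.0 yaw 6.3
```

Emit:
send_rows([
  [[0,0,-0.006,0.3,0.5,0,1],[0,0,0,0,0.4,0,1],[0,0,0,0,0.2,0,1],[0,0,0,0,0.2,0,1],[0,0,0,0,0.2,0,1]],
])

```text
t: 17.9
tool_pos: [459.4, -222.1, 35.3]
tcp_rot: [0.998, 0.059, 0.001, 0.0]
ft_force: [0.8, 0.6, -0.5]
gripper_width: -0.0
```

Emit:
send_rows([
  [[0,0,0,0,0.2,0,1],[0,0,0,0,0.2,0,1],[0,0,0,0,0.2,0,1],[0,0,0,0,0.2,0,1],[0,0,0,0,0.2,0,1]],
])

```text
t: 18.32
tool_pos: [459.9, -231.7, 34.3]
tcp_rot: [0.998, 0.059, -0.0, -0.0]
ft_force: [0.4, 0.7, 1.0]
gripper_width: -0.1
```

```bash
python3 - <<'E'
from h import *
stat()
E
```

```text
t18.32 jig [  6.5 110.6] z34.3 F jig 0.4 0.6 1.0 yaw 6.8
```

```bash
python3 - <<'E'
from h import *
stat()
e=get("side");crop(e,180,150,310,260,6,"s14.png")
E
```

```text
t18.32 jig [  6.5 110.6] z34.3 F jig 0.4 0.6 1.0 yaw 6.8
```

View pics/s14.png

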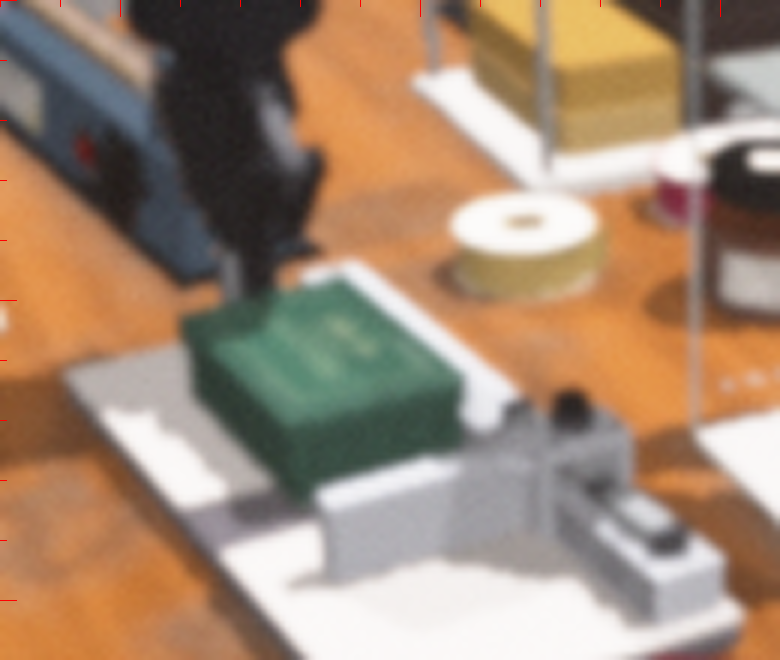

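```bash
cat >> h.py <<'E'
def tinside(e,show=0):
    # leading lower-right part of lid: compare template from reference by known edges
    pass
E
python3 - <<'E'
from h import *
import pickle
s=cv2.imread("pics/s12.png");t=cv2.imread("pics/s14.png")
T=s[330:480,230:470]; r=cv2.matchTemplate(t,T,cv2.TM_CCOEFF_NORMED);_,v,_,p=cv2.minMaxLoc(r);sh=np.array([p[0]-230,p[1]-330])/6;print(sh,v)
e=get("side")
k=proj(e,[world(0,-3,50),world(0,-13,50)]);print((k[1]-k[0])/10)
E
```

```text
[0.83333333 0.16666667] 0.9696999192237854
[0.19349267 0.17916048]
```

Emit:
send_rows([
  [[0,0,0,0,0.3,0,1],[0,0,0,0,0.3,0,1],[0,0,0,0,0.3,0,1],[0,0,0,0,0.3,0,1],[0,0,0,0,0.3,0,1],[0,0,0,0,0.3,0,1],[0,0,0,0,0.2,0,1]],
])

```text
t: 19.0
tool_pos: [462.3, -252.2, 34.3]
tcp_rot: [0.998, 0.059, 0.0, 0.0]
ft_force: [-0.2, 1.3, 0.4]
gripper_width: -0.1
```

```bash
python3 - <<'E'
from h import *
stat()
e=get("side");crop(e,180,150,310,260,6,"s15.png")
E
```

```text
t19.00 jig [ 6.5 90. ] z34.3 F jig -0.1 1.3 0.4 yaw 6.8
```

View pics/s15.png

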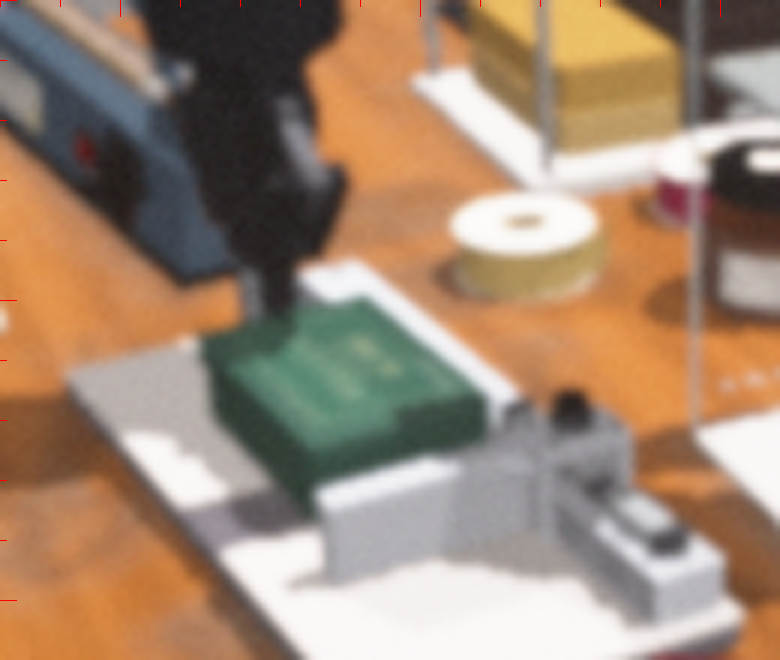

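The tin is sliding along the fence, with its leading corner now at about (261,217). Its drag is about 1.3 N.

Emit:
send_rows([
  [[0,0,0,0,0.2,0,1],[0,0,0,0,0.2,0,1],[0,0,0,0,0.2,0,1],[0,0,0,0,0.2,0,1],[0,0,0,0,0.2,0,1],[0,0,0,0,0.2,0,1]],
])

```text
t: 19.55
tool_pos: [463.7, -263.7, 34.3]
tcp_rot: [0.998, 0.059, -0.0, 0.0]
ft_force: [0.3, 0.6, -1.3]
gripper_width: -0.1
```

```bash
python3 - <<'E'
from h import *
stat()
e=get("side");crop(e,180,150,310,260,6,"s16.png")
E
```

```text
t19.55 jig [ 6.5 78.4] z34.3 F jig 0.4 0.6 -1.3 yaw 6.8
```

View pics/s16.png

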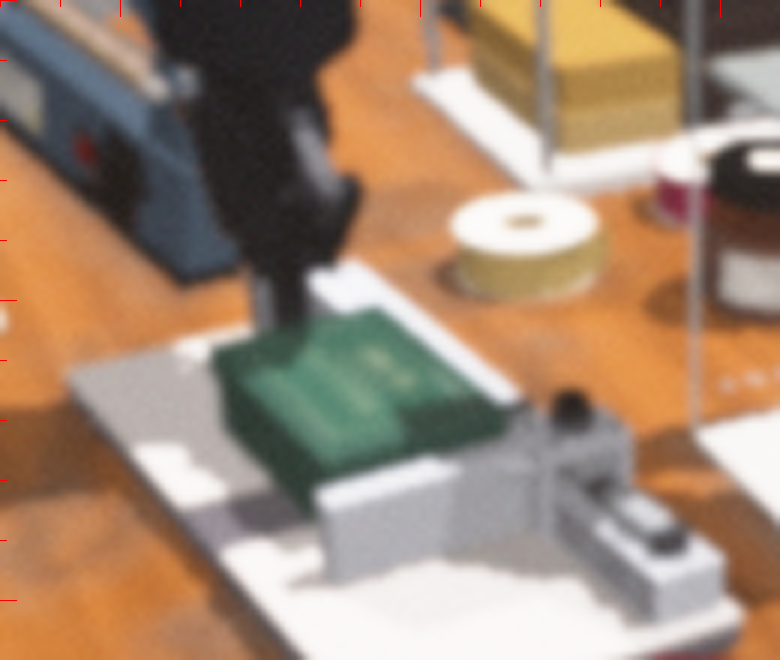

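Emit:
send_rows([
  [[0,0,0,0,0.1,0,1],[0,0,0,0,0.1,0,1],[0,0,0,0,0.1,0,1],[0,0,0,0,0.1,0,1]],
])

```text
t: 19.93
tool_pos: [464.2, -267.4, 34.3]
tcp_rot: [0.998, 0.059, 0.0, -0.0]
ft_force: [-0.6, 1.3, -0.3]
gripper_width: 0.2
```

Emit:
send_rows([
  [[0,0,0,0,0.1,0,1],[0,0,0,0,0.1,0,1]],
])

```text
t: 20.1
tool_pos: [464.5, -269.5, 34.3]
tcp_rot: [0.998, 0.059, 0.0, -0.0]
ft_force: [-1.4, 1.0, -0.2]
gripper_width: -0.3
```

```bash
python3 - <<'E'
from h import *
stat()
e=get("side");crop(e,220,190,310,250,8,"s17.png")
E
```

```text
t20.10 jig [ 6.6 72.6] z34.3 F jig -1.3 1.1 -0.2 yaw 6.8
```

View pics/s17.png

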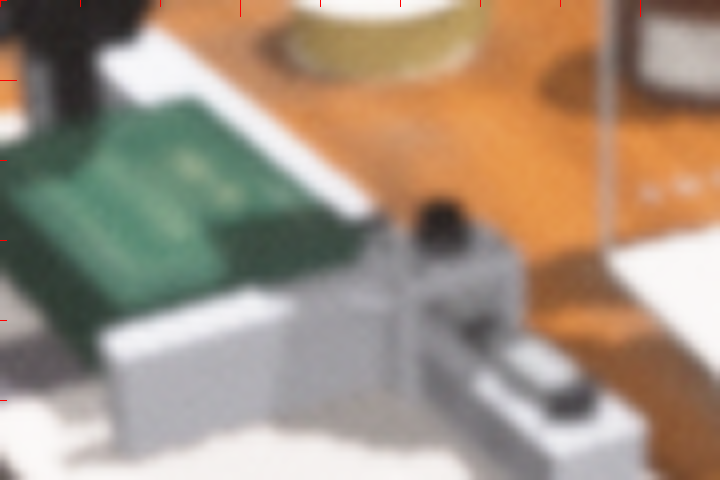

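Emit:
send_rows([
  [[0,0,0,0,0.1,0,1],[0,0,0,0,0,0,1]],
])

```text
t: 20.32
tool_pos: [464.6, -270.6, 34.3]
tcp_rot: [0.998, 0.059, 0.0, 0.0]
ft_force: [0.8, 0.9, 0.2]
gripper_width: 0.1
```

Emit:
send_rows([
  [[0,0,0,0,0.05,0,1],[0,0,0,0,0.05,0,1]],
])

```text
t: 20.48
tool_pos: [464.7, -271.3, 34.3]
tcp_rot: [0.998, 0.059, -0.0, -0.0]
ft_force: [-0.8, 0.9, 0.9]
gripper_width: 0.5
```

Emit:
send_rows([
  [[0,0,0,0,0.05,0,1],[0,0,0,0,0.05,0,1]],
])

```text
t: 20.65
tool_pos: [464.8, -272.4, 34.3]
tcp_rot: [0.998, 0.059, 0.0, -0.0]
ft_force: [-0.2, 0.8, 0.9]
gripper_width: -0.1
```

```bash
python3 - <<'E'
from h import *
stat()
E
```

```text
t20.65 jig [ 6.6 69.6] z34.3 F jig -0.1 0.8 0.9 yaw 6.8
```

Emit:
send_rows([
  [[0,0,0,0,0.05,0,1],[0,0,0,0,0.05,0,1]],
])

```text
t: 20.82
tool_pos: [464.9, -273.4, 34.3]
tcp_rot: [0.998, 0.059, 0.0, -0.0]
ft_force: [-0.2, -0.1, 1.0]
gripper_width: 0.2
```

Emit:
send_rows([
  [[0,0,0,0,0.05,0,1],[0,0,0,0,0,0,1]],
])

```text
t: 20.98
tool_pos: [465.0, -274.1, 34.3]
tcp_rot: [0.998, 0.059, 0.0, 0.0]
ft_force: [-0.2, 0.3, -0.3]
gripper_width: -0.0
```

Emit:
send_rows([
  [[0,0,0,0,0.05,0,1],[0,0,0,0,0,0,1]],
])

```text
t: 21.15
tool_pos: [465.0, -274.5, 34.3]
tcp_rot: [0.998, 0.059, 0.0, 0.0]
ft_force: [0.3, -0.2, -0.5]
gripper_width: -0.0
```

```bash
python3 - <<'E'
from h import *
stat()
e=get("side");crop(e,220,190,310,250,8,"s18.png")
E
```

```text
t21.15 jig [ 6.5 67.5] z34.3 F jig 0.3 -0.2 -0.5 yaw 6.8
```

View pics/s18.png

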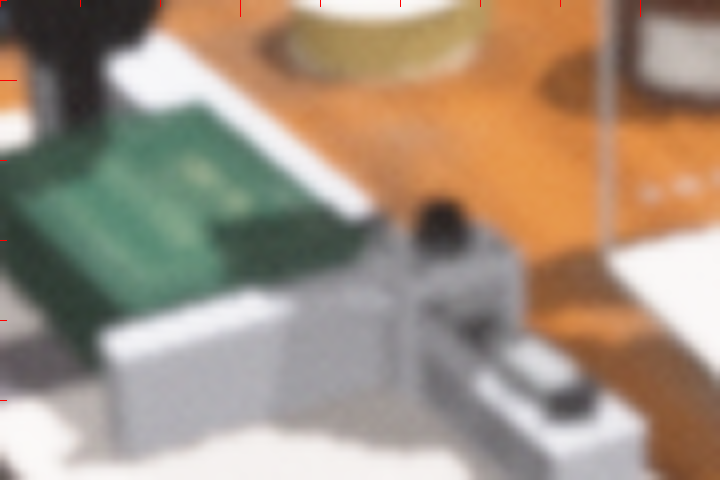

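Emit:
send_rows([
  [[0,0,0,0,0.05,0,1],[0,0,0,0,0,0,1]],
])

```text
t: 21.37
tool_pos: [465.1, -275.0, 34.3]
tcp_rot: [0.998, 0.059, 0.0, 0.0]
ft_force: [-0.5, 0.1, -0.3]
gripper_width: 0.3
```

Emit:
send_rows([
  [[0,0,0,0,0.05,0,1],[0,0,0,0,0,0,1]],
])

```text
t: 21.53
tool_pos: [465.2, -275.3, 34.3]
tcp_rot: [0.998, 0.059, 0.0, -0.0]
ft_force: [0.1, 0.0, -0.4]
gripper_width: -0.1
```

Emit:
send_rows([
  [[0,0,0,0,0.05,0,1],[0,0,0,0,0,0,1]],
])

```text
t: 21.7
tool_pos: [465.2, -275.4, 34.3]
tcp_rot: [0.998, 0.059, -0.0, -0.0]
ft_force: [0.0, 3.8, 1.8]
gripper_width: -0.1
```

```bash
python3 - <<'E'
from h import *
stat()
E
```

```text
t21.70 jig [ 6.6 66.6] z34.3 F jig 0.5 3.8 1.8 yaw 6.8
```

The force jumped to 3.8 N with no further travel, so the tin has reached the stop. I'll retreat and inspect.

Emit:
send_rows([
  [[0,0,0,0,-0.3,0,1],[0,0,0,0,-1,0,1],[0,0,0,0,-1.5,0,1],[0,0,0,0,0,-4,1],[0,0,0,0,0,-4,1],[0,0,0,0,0,-4,1],[0,0,0,-4,0,0,1],[0,0,0,-4,0,0,1],[0,0,0,-2.5,0,0,1],[0,0,0,0,0,0,1]],
])

```text
t: 22.53
tool_pos: [352.2, -260.0, 154.0]
tcp_rot: [0.998, 0.057, -0.0, -0.002]
ft_force: [0.1, -0.7, -0.3]
gripper_width: 0.1
```

```bash
python3 - <<'E'
from h import *
import pickle
stat();d=get("top");e=get("side");pickle.dump((d,e),open("i3.pkl","wb"))
crop(d,190,210,340,300,5,"t19.png");tin(d)
crop(e,200,180,310,260,7,"s19.png")
_,e2=pickle.load(open("i2.pkl","rb"));d2,_=pickle.load(open("i2.pkl","rb"))
print("stop shift side",shift(e2,e,270,213,288,232),"top",shift(d2,d,282,225,300,240))
E
```

```text
t22.53 jig [-103.8   95. ] z154.0 F jig 0.0 -0.7 -0.3 yaw 6.5
[[38.5, 53.4], [38.9, -52.9], [-30.5, -53.2], [-30.9, 52.7]] [ 4. -0.]
stop shift side (array([0., 0.]), 0.998) top (array([0., 0.]), 0.984)
```

View pics/t19.png

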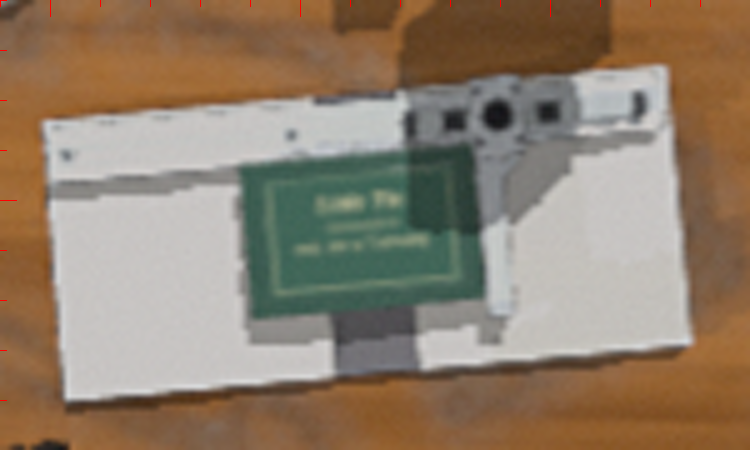

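View pics/s19.png

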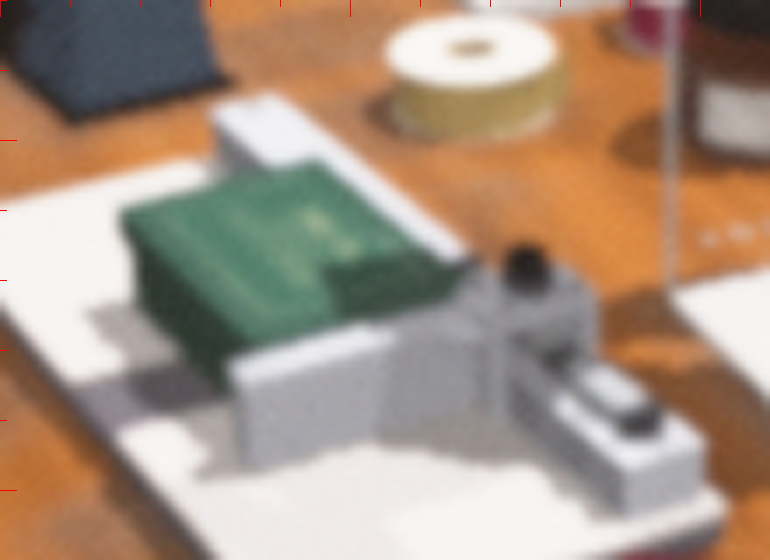

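The tin is at y ≈ 0.0, square within about 0.3°, and the stop hasn't shifted. I'll give it one light press against the fence to make sure it's seated.

Emit:
send_rows([
  [[0,0,0,0,4,0,1],[0,0,0,0,4,0,1],[0,0,0,2,0,0,1],[0,0,0,0,0,4,1],[0,0,0,0,0,4,1],[0,0,0,0,0,3.9,1],[0,0,0,0,0,0,1],[0,0,0,0,0,0,1]],
])

```text
t: 23.3
tool_pos: [386.5, -336.8, 34.2]
tcp_rot: [0.998, 0.059, -0.002, -0.001]
ft_force: [-0.5, -0.9, 0.4]
gripper_width: 0.2
```

```bash
python3 - <<'E'
from h import *
stat()
E
```

```text
t23.30 jig [-78.7  14.7] z34.2 F jig -0.6 -0.8 0.4 yaw 6.8
```

Emit:
send_rows([
  [[0,0,0,0.8,0.8,0,1],[0,0,0,0.8,0,0,1],[0,0,0,0.6,0,0,1],[0,0,0,0.4,0,0,1],[0,0,0,0.3,0,0,1],[0,0,0,0.2,0,0,1],[0,0,0,0,0,0,1],[0,0,0,0,0,0,1]],
])

```text
t: 23.97
tool_pos: [418.6, -341.7, 35.4]
tcp_rot: [0.998, 0.059, -0.0, -0.0]
ft_force: [0.2, -0.4, -0.7]
gripper_width: 0.2
```

```bash
python3 - <<'E'
from h import *
stat()
E
```

```text
t23.97 jig [-47.4   6.2] z35.4 F jig 0.1 -0.4 -0.7 yaw 6.8
```

Emit:
send_rows([
  [[0,0,0,0.2,0,0,1],[0,0,0,0.2,0,0,1],[0,0,0,0.1,0,0,1],[0,0,0,0,0,0,1]],
])

```text
t: 24.3
tool_pos: [423.9, -341.2, 35.2]
tcp_rot: [0.998, 0.059, 0.0, -0.0]
ft_force: [-0.1, -0.0, -0.4]
gripper_width: -0.1
```

Emit:
send_rows([
  [[0,0,0,0.05,0,0,1],[0,0,0,0,0,0,1]],
])

```text
t: 24.47
tool_pos: [424.1, -341.2, 35.3]
tcp_rot: [0.998, 0.059, -0.0, -0.0]
ft_force: [-0.4, -0.5, 0.4]
gripper_width: 0.2
```

Emit:
send_rows([
  [[0,0,0,0.05,0,0,1],[0,0,0,0,0,0,1]],
])

```text
t: 24.63
tool_pos: [424.6, -341.2, 35.3]
tcp_rot: [0.998, 0.059, -0.0, -0.0]
ft_force: [0.5, 0.2, 0.5]
gripper_width: 0.1
```

```bash
python3 - <<'E'
from h import *
stat()
E
```

```text
t24.63 jig [-41.4   6. ] z35.3 F jig 0.5 0.1 0.5 yaw 6.8
```

Emit:
send_rows([
  [[0,0,0,0.05,0,0,1],[0,0,0,0,0,0,1]],
])

```text
t: 24.8
tool_pos: [424.7, -341.1, 35.2]
tcp_rot: [0.998, 0.059, -0.0, -0.0]
ft_force: [-2.1, 0.2, 0.3]
gripper_width: -0.1
```

Emit:
send_rows([
  [[0,0,0,0.05,0,0,1],[0,0,0,0,0,0,1]],
])

```text
t: 24.97
tool_pos: [424.7, -341.1, 35.2]
tcp_rot: [0.998, 0.059, -0.001, -0.0]
ft_force: [-4.7, 1.1, 3.6]
gripper_width: 0.2
```

```bash
python3 - <<'E'
from h import *
stat()
E
```

```text
t24.97 jig [-41.3   6.1] z35.2 F jig -4.5 1.6 3.6 yaw 6.8
```

It's rigid at the same TCP x as the first fence press, so the tin was already seated. I'll withdraw clear of everything.

Emit:
send_rows([
  [[0,0,0,-0.2,0,0,1],[0,0,0,-1,0,0,1],[0,0,0,-2,0,0,1],[0,0,0,-1,0,-3.5,1],[0,0,0,0,0,-4,1],[0,0,0,0,0,-4,1],[0,0,0,-2,-2,-2,1],[0,0,0,0,0,0,1],[0,0,0,0,0,0,1]],
])

```text
t: 25.72
tool_pos: [361.8, -328.0, 171.2]
tcp_rot: [0.998, 0.06, 0.002, -0.0]
ft_force: [1.1, -0.5, -0.4]
gripper_width: 0.2
```

```bash
python3 - <<'E'
from h import *
import pickle
stat();d=get("top");e=get("side")
cv2.imwrite("pics/t20.png",d["img"][:,:,::-1]);tin(d)
crop(e,200,180,310,260,7,"s20.png")
d2,e2=pickle.load(open("i2.pkl","rb"));d3,e3=pickle.load(open("i3.pkl","rb"));d0,e0=pickle.load(open("i0.pkl","rb"))
print("stop shift side",shift(e2,e,270,213,288,232),"top",shift(d2,d,282,225,300,240))
print("carton",shift(d0,d,370,245,412,282),"spool",shift(d0,d,168,182,205,215),"jar",shift(d0,d,200,142,236,178))
s=manip.state();print(abs(s["joint_vel"]).max(),s["t"])
E
```

```text
t25.72 jig [-102.2   26.4] z171.2 F jig 1.0 -0.6 -0.4 yaw 6.8
[[38.8, 53.3], [39.0, -53.0], [-30.7, -53.1], [-30.9, 52.8]] [ 4.1 -0. ]
stop shift side (array([0., 0.]), 0.998) top (array([0., 0.]), 0.984)
carton (array([0.125, 0.   ]), 0.988) spool (array([0., 0.]), 1.0) jar (array([0., 0.]), 0.999)
0.02492393300904594 25.8167
```

View pics/t20.png

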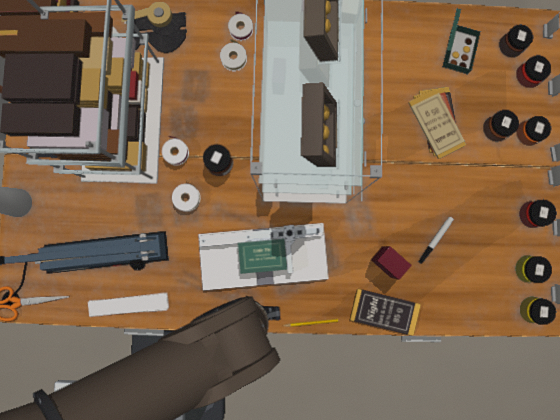

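View pics/s20.png

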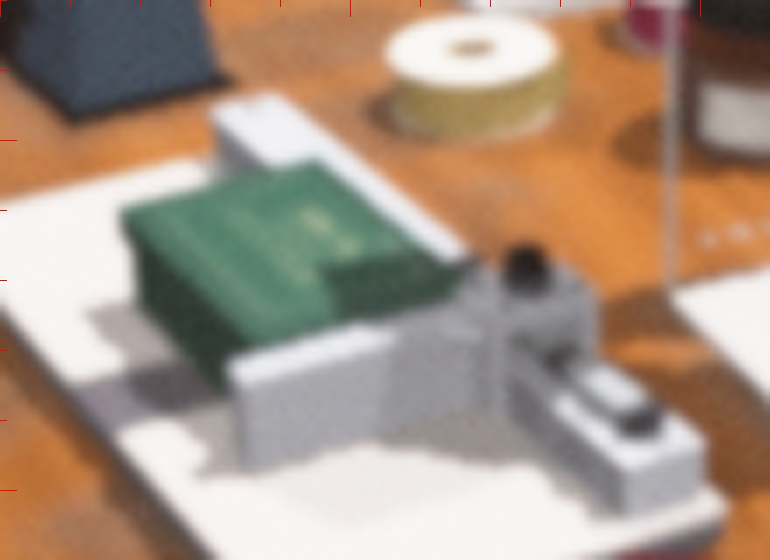

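The tin, at about (262,257) in the top view, sits on the fence and against the stop. The knob is down at about (289,233), the bystanders haven't moved, and the arm is clear.

```bash
python3 -c "
from cell import manip
print(manip.sign_off())"
```

```text
the job is handed in; nothing more can be done
None
```

I handed the job in at about 26 s with the end stop in the middle notch and the tin square on the fence, resting against the stop. It was all done by pushing with shut fingers, with nothing pinched or lifted.

- **Stop:** my first push ended about 3.5 mm short. The push force had dropped to zero, but the pictures showed the knob had not sunk. I pushed again, and the knob then sat at jig y ≈ -67 mm and about 2.6 mm lower. It did not shift in either view when the tin arrived.
- **Tin:** it is at jig y ≈ 0.0 mm and square within about 0.3°. The force rose to 3.8 N when it met the stop. A light final press against the fence (about 4.5 N) stopped at the same place as the first, so the tin was already seated.
- **Surroundings:** carton, spool and jar show no movement (0.125 px or less), and the arm is clear of everything.

**Disagreements:**
- **Camera offset:** the first camera fit of the jig was about 1.8 mm off along y. I corrected it using the visible notches.
- **Tin position across the board:** the camera puts the lid's centre at x ≈ 4 mm where 6 is expected, which I put down to the 2 mm calibration error. The hard contact with the fence is the better evidence there.
- **First fence press:** it reached about 13 N, with about 10 N of upward force on the tool. The tin was flat and square afterwards.

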